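Check the parcel feeder's rotor and load its lane

ROBOT

A 6-joint arm with a two-finger parallel gripper is mounted at the origin on the work surface. World frame = base frame: x ahead of the robot, y to its left, z up, the work surface at z = 0. Lengths are in m, angles in rad, forces in N, time in s.
With the tool pointing down it reaches from about 0.35 to 0.925 m from the base axis. Payload 6.4 kg.
Tool frame: the origin (TCP) lies at the very end of the fingers, on their centre line; the grasp point (between the pads) lies 19 mm behind it; z points along the fingers, x is the direction in which the jaws open and shut, and the axes are right-handed (so a half turn about z gives the same grasp; the last joint's range is limited). The gripper opens to 85 mm and grips with 20 to 120 N. Pads are 22 mm wide; open, the fingers measure 114 mm over their backs; the gripper's body (76 mm by 85 mm) begins 54 mm behind the grasp point. The pads swing forward as they close: fully open they stand 13 mm farther back than shut.
Start: joints at [-1.428, 0.245, 1.558, -0, 1.339, -0.174], TCP at [0.202, -0.618, 0.231] pointing down, gripper open.
Joint ranges: [-3.13, 3.13], [-1.02, 2.26], [0.13, 2.54], [-0.95, 4.09], [0.21, 2.88], [-2.74, 2.74]. Speed limits (rad/s): [2.57, 2.57, 3.14, 3.14, 3.14, 3.14].

INTERFACE

Orientations are given as a 3x3 rotation matrix whose columns are the frame's x, y, z axes.
In Python, from station import observe, capture, get_calibration, arm gives the robot as it stands.
- The arm moves only by the shell command python3 -m creep 'ROWS'. ROWS is JSON, a list of rows, each a list of 3 entries, a list of its own where there are three numbers: the shift along the tool's x, y, z in cm, then the turn, a rotation vector about the tool's x, y, z in degrees, then the finger opening in cm, from 0 to 8.54. In form: [[[x, y, z], [wx, wy, wz], hand], ...]. A call has 1 to 12 rows; each row is the pose to reach, as a shift and turn from the pose commanded when the call began, along the tool's axes at that moment; what a row does not reach only later rows make up. A row lasts 1/8 s, in which the tool goes at most 62.5 mm and 10.7 degrees, less where a joint would pass 70% of its speed; a pose out of reach is approached as far as the arm can. A call with a gripper value outside its range is refused whole. The fingers move at their own pace and stop on an object; the grip force is fixed at half the most. Time passes only in rows, so rows that repeat a pose let the fingers close. It gives the time, the measured TCP pose, the force and the opening at its end, in the units of the state.
- observe(): the state, without advancing time (a new reading comes with each control period).
- capture(name): name is "scene" or "top" or "wrist"; returns the picture (384x512x3 uint8, red, green, blue); there is no depth.
- get_calibration(name): a dict with "camera_matrix" (3x3 intrinsics, pixels), "rvec" (rotation vector, rad) and "tvec" (3), from world to camera coordinates, as OpenCV has them. Camera axes: x right, y down, z forward; pixel columns grow to the right and rows downward; lengths in m; the calibration is good to about 2 mm. A picture is of the moment at which its call begins: read the wrist's pose just before it. get_calibration takes no time and is no camera call; for the wrist camera it gives the pose at the moment of the call.
- arm.sign_off(): hands the job in, once; it reports no verdict.
The state is a dict: "time_s": time; "q": joint angles; "joint_velocities": joint speeds; "joint_efforts": joint torques, N m; "tool_pos": TCP position; "tcp_rot": TCP orientation; "wrist_force": force on the tool from outside, world axes, zero at the start; "wrist_torque": the same for the moment, N m; "finger_gap": finger opening in m.
Only numpy, scipy, OpenCV 4.12 (cv2) and the standard library are available. Lean on these libraries where they do the work, as an engineer would, in place of code of your own. Each camera call takes 0.05 s, during which the arm holds its last target.

TASK

Get the bench parcel feeder ready to run: slide its guard fully open towards the robot, flick the finned rotor by hand so that it runs on freely by itself, and once it has come to rest slide the guard fully shut. Only then load every small wrapped parcel into the sloped lane so that they slide down and queue up against the stop. Leave the mug and the tape roll where they are.

Things in the scene. Friction and masses are not known exactly. Their poses are not given: they have to be found in the camera images.
- lane: sloped aluminium flow lane with rollers, part of the feeder. Origin on its floor, midway across, at the foot of the stop plate (dark, 54 mm high, square to the floor; lowest point, 35 mm above the bench). y runs up the lane (rises 16 degrees, 385 mm long), x level across it, z square to the floor. Guides 14 mm high, 62 mm apart inside, 4 mm thick. Slippery: parcels slide down by themselves. Set in at 335 mm up, one clears four queued parcels
- feeder: grey feeder fixed to the bench; origin on the bench 24 mm before the lane's, y level along the lane's uphill direction, x as the lane's. The rotor house lies on the -y side: 160 mm long, 140 mm across, side walls 100 mm high at y = -6 and -154 mm (12 mm thick), open on its robot side and far side over a flat deck 50 mm high
- rotor_hub (a point): point on the vertical axis of the aluminium rotor at the top face of its disc (disc 100 mm across, face 66 mm above the bench). Four upright radial fins, 30 mm tall, 5 mm thick, run from the hub to the rim round a 24 mm hub post 32 mm tall. House walls are 68 mm from the axis to either side along y. Covered by the guard when that is shut
- rotor (a joint): rotor angle in rad, counter-clockwise from above, unlimited, free-running on bearings (a flick of 2 to 5 rad/s dies away in about 4 to 8 s). At 0 a fin points along the lane's x
- guard_knob (a point): upright black knob, 24 mm across and 36 mm tall, in the middle of the guard; the point is on its axis, 15 mm below its top and 21 mm above the guard's plate (grey plate 140 x 160 mm, 6 mm thick, top 108 mm above the bench)
- guard (a joint): how far the guard is slid open, m: 0 shut, 0.17 fully open. Opens along the lane's -x direction (level, towards the robot); about 1.5 N of friction, stays where it is left
- parcel1_c (a point): centre of a small parcel wrapped in brown kraft paper with a pale paper band round it, 48 x 58 x 58 mm (its own x, y, z), about 0.2 kg, standing on the bench at the start with z up. Three to five such parcels are there, the rest absent
- parcel2_c (a point): centre of a small parcel wrapped in brown kraft paper with a pale paper band round it, 48 x 58 x 58 mm (its own x, y, z), about 0.2 kg, standing on the bench at the start with z up. Three to five such parcels are there, the rest absent
- parcel3_c (a point): centre of a small parcel wrapped in brown kraft paper with a pale paper band round it, 48 x 58 x 58 mm (its own x, y, z), about 0.2 kg, standing on the bench at the start with z up. Three to five such parcels are there, the rest absent
- parcel4_c (a point): centre of a small parcel wrapped in brown kraft paper with a pale paper band round it, 48 x 58 x 58 mm (its own x, y, z), about 0.2 kg, standing on the bench at the start with z up. Three to five such parcels are there, the rest absent
- parcel5_c (a point): centre of a small parcel wrapped in brown kraft paper with a pale paper band round it, 48 x 58 x 58 mm (its own x, y, z), about 0.2 kg, standing on the bench at the start with z up. Three to five such parcels are there, the rest absent
- mug_c (a point): middle of a white mug, 80 mm across, 90 mm tall, its handle reaching some 70 mm from the middle; leave alone
- tape_roll_c (a point): middle of a brown roll of paper tape lying flat, 80 mm across, 48 mm tall, hole 52 mm; it stands in the row among the parcels; leave alone
Mind the look-alikes: they are no part of the job. What is shaped like the part that bears parcel4_c but green is not meant.

How it is judged:
By the outcome, as a careful person would: the job done as asked, in the order asked, and still so for the second after the job is handed in, with the robot touching nothing.
Of parcel1, parcel2, parcel3, parcel4, parcel5 only 3 to 5 are there at a start; the rules pass over those that are not, and their reading is None.
At some moment in a run one of parcel1, parcel2, parcel3, parcel4, parcel5 may be knocked a few centimetres aside while the robot is not near it.
Once in a run the grip may slacken for a moment while it holds something.
It also fails if it takes over 210 s, if anything falls off the work surface, if the arm or the gripper's body presses on something with over 40 N, if the wrist force passes 120 N, or if a joint passes its speed limit or range.

## Working session

There is one attempt and no reset: what is moved stays moved. The work goes in short steps, Python scripts to look and compute and a shell command to move; the robot and the scene stay as the last step left them, time stands still between calls to the robot, and variables do not carry over. Pictures are saved under pics/ and viewed, and the job is handed in when it is done.

```bash
mkdir -p pics; ls; python3 - <<'E'
from station import observe, capture, get_calibration, arm
import cv2
s=observe(); print({k:s[k] for k in('time_s','tool_pos','tcp_rot','finger_gap','wrist_force')})
for n in('scene','top','wrist'):
    cv2.imwrite(f'pics/{n}0.png',cv2.resize(capture(n)[:,:,::-1],None,fx=1.5,fy=1.5,interpolation=cv2.INTER_CUBIC))
    c=get_calibration(n);print(n,c)
E
```

```text
pics
{'time_s': 0.0, 'tool_pos': array([ 0.20241535, -0.6170809 ,  0.23016607]), 'tcp_rot': array([[ 3.11531084e-01, -9.50235929e-01, -2.50178562e-04],
       [-9.50234013e-01, -3.11530967e-01,  1.94347452e-03],
       [-1.92469769e-03, -3.67724545e-04, -9.99998080e-01]]), 'finger_gap': 0.08514251863282943, 'wrist_force': array([-0.24097971,  0.78124483,  0.20254306])}
scene {'camera_matrix': array([[387.18851436,   0.        , 256.70260737],
       [  0.        , 387.18851436, 187.63942607],
       [  0.        ,   0.        ,   1.        ]]), 'rvec': array([ 0.9765217 ,  2.49684421, -1.03322766]), 'tvec': array([ 0.29493882, -0.15851854,  1.25396908])}
top {'camera_matrix': array([[373.41934808,   0.        , 259.41316554],
       [  0.        , 373.41934808, 193.09721018],
       [  0.        ,   0.        ,   1.        ]]), 'rvec': array([ 2.19082234, -2.22627223,  0.09153832]), 'tvec': array([0.05755401, 0.44536692, 0.92400105])}
wrist {'camera_matrix': array([[335.9238004 ,   0.        , 255.81586628],
       [  0.        , 335.9238004 , 187.80561037],
       [  0.        ,   0.        ,   1.        ]]), 'rvec': array([-2.34879314,  1.70148911,  0.24701322]), 'tvec': array([-0.64965886, -0.03773896,  0.3789384 ])}
```

View pics/scene0.png

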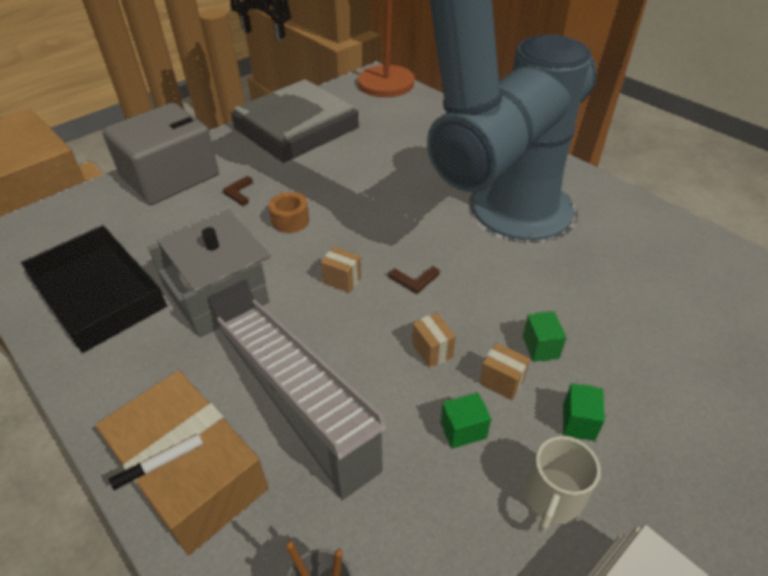

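View pics/top0.png

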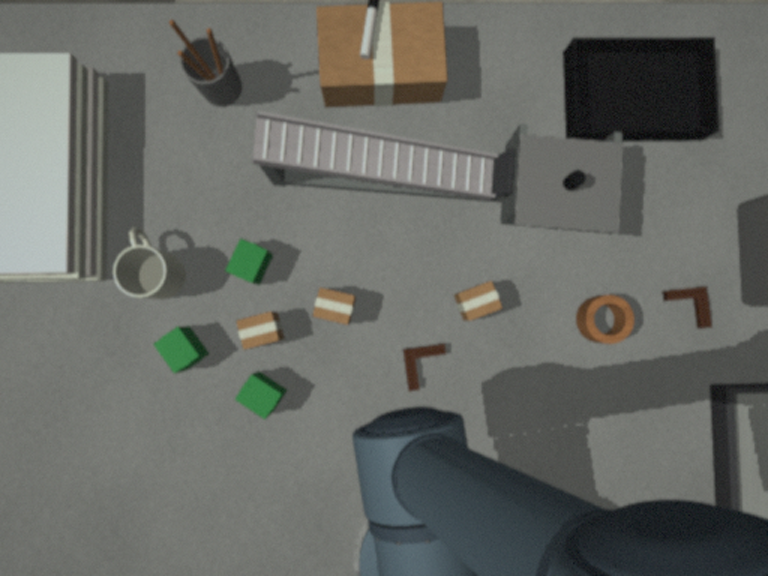

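View pics/wrist0.png

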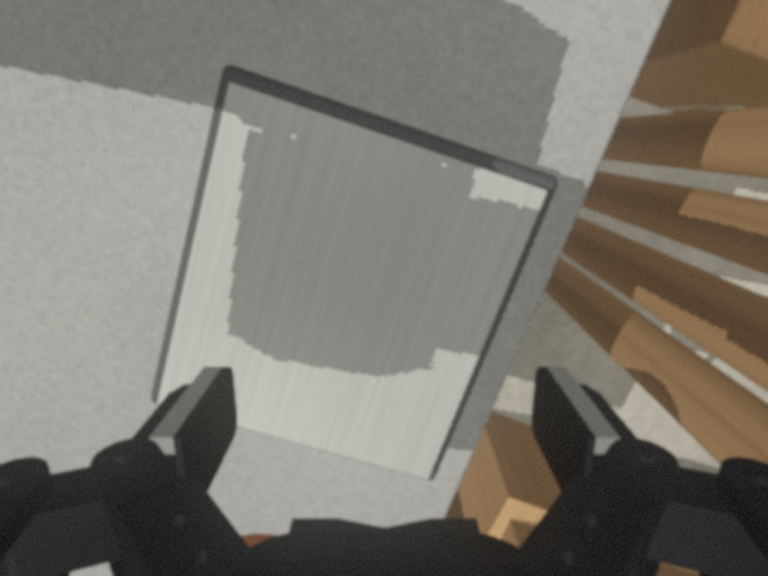

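```bash
cat > h.py <<'E'
import numpy as np,cv2
from station import observe, capture, get_calibration, arm
def ray(n,uv,z,c=None):
    c=c or get_calibration(n)
    R=cv2.Rodrigues(c['rvec'])[0];o=-R.T@c['tvec']
    K=c['camera_matrix'];d=R.T@np.linalg.inv(K)@np.array([uv[0],uv[1],1.])
    return o+d*(z-o[2])/d[2]
def proj(n,P,c=None):
    c=c or get_calibration(n)
    return cv2.projectPoints(np.array(P,float).reshape(-1,3),c['rvec'],c['tvec'],c['camera_matrix'],None)[0].reshape(-1,2)
def crop(n,name,x0,y0,x1,y1,f):
    im=capture(n)[y0:y1,x0:x1,::-1]
    cv2.imwrite('pics/'+name,cv2.resize(im,None,fx=f,fy=f,interpolation=cv2.INTER_CUBIC))
E
python3 - <<'E'
from h import *
crop('top','t1.png',320,70,440,170,6.5)
crop('top','t2.png',160,60,350,160,4)
crop('top','t3.png',140,150,350,260,3.8)
E
```

```text
(no output)
```

View pics/t1.png

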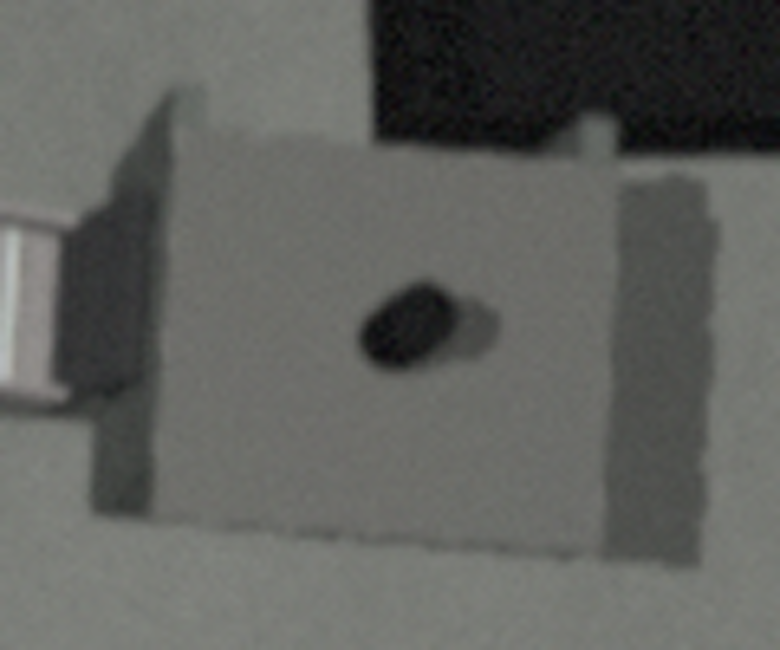

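View pics/t2.png

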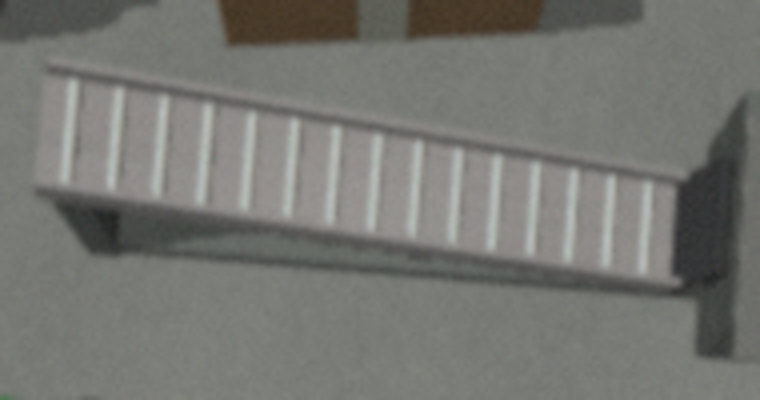

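View pics/t3.png

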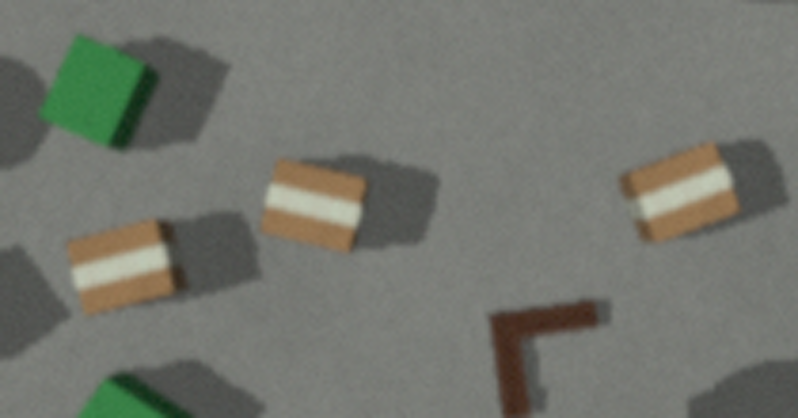

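```bash
python3 - <<'E'
from h import *
def f(x,y,x0,y0,s): return ((x+.5)/s-.5+x0,(y+.5)/s-.5+y0)
c=get_calibration('top');R=cv2.Rodrigues(c['rvec'])[0];print('cam',-R.T@c['tvec'],'nadir',proj('top',[[*(-R.T@c['tvec'])[:2],0]]))
for n,p in dict(TL=(172,132),TR=(620,155),BR=(603,557),BL=(150,515)).items():print(n,ray('top',f(*p,320,70,6.5),.108).round(4))
print('knobtop',ray('top',f(425,316,320,70,6.5),.144).round(4))
print('knobbase',ray('top',f(393,335,320,70,6.5),.108).round(4))
# lane upper end corners (guide tops), lower
for n,p in dict(topfar=(50,66),topnear=(38,190)).items():print(n,ray('top',f(*p,160,60,4),.035+.385*np.sin(np.radians(16))+.0135).round(4))
for n,p in dict(lowfar=(685,178),lownear=(680,285)).items():print(n,ray('top',f(*p,160,60,4),.035+.0135).round(4))
for n,p in dict(P1=(120,266),P2=(313,204),P3=(684,192)).items():print(n,ray('top',f(*p,140,150,3.8),.058).round(4))
for n,p in dict(P1=((75,276),(167,256)),P2=((268,193),(359,215)),P3=((643,208),(729,178))).items():
  a,b=[ray('top',f(*q,140,150,3.8),.058) for q in p];d=a-b;print(n,((a+b)/2).round(4),np.linalg.norm(d).round(4),np.degrees(np.arctan2(d[1],d[0])).round(1))
E
```

```text
cam [0.39663815 0.0784183  0.94444208] nadir [[248.52276822 213.11678897]]
TL [ 0.6751 -0.1494  0.108 ]
TR [ 0.6657 -0.3092  0.108 ]
BR [ 0.5223 -0.2975  0.108 ]
BL [ 0.539  -0.1377  0.108 ]
knobtop [ 0.5994 -0.2237  0.144 ]
knobbase [ 0.6019 -0.2257  0.108 ]
topfar [0.6922 0.2374 0.1546]
topnear [0.6249 0.244  0.1546]
lowfar [ 0.6597 -0.1272  0.0485]
lownear [ 0.5936 -0.1223  0.0485]
P1 [0.3844 0.2605 0.058 ]
P2 [0.4209 0.1408 0.058 ]
P3 [ 0.4247 -0.0917  0.058 ]
P1 [0.3844 0.2598 0.058 ] 0.0578 101.4
P2 [0.4209 0.1405 0.058 ] 0.0583 75.5
P3 [ 0.424 -0.093  0.058] 0.0577 108.2
```

```bash
cat >> h.py <<'E'
from scipy.spatial.transform import Rotation as Ro
YAW=-5.0
LX=np.array([np.cos(np.radians(YAW)),np.sin(np.radians(YAW)),0]);LY=np.array([-LX[1],LX[0],0]);Z=np.array([0,0,1.])
def down(yaw): # tool x heading yaw deg, z down
    a=np.radians(yaw);x=np.array([np.cos(a),np.sin(a),0]);z=-Z
    return np.c_[x,np.cross(z,x),z]
def to(p,Rt=None,s=None):
    s=s or observe();R=s['tcp_rot'];Rt=R if Rt is None else Rt
    d=R.T@(np.array(p)-s['tool_pos'])*100
    w=Ro.from_matrix(R.T@Rt).as_rotvec(degrees=True)
    print('shift cm',d.round(2),'turn deg',w.round(1))
E
python3 - <<'E'
from h import *
to([.6005,-.2234,.20],down(-5)); to([.6005,-.2234,.116],down(-5))
def f(x,y,x0,y0,s): return ((x+.5)/s-.5+x0,(y+.5)/s-.5+y0)
print('near house corner',ray('top',f(94,515,320,70,6.5),0),'wall far tops',ray('top',f(177,88,320,70,6.5),.1),ray('top',f(618,113,320,70,6.5),.1))
E
```

```text
shift cm [-25.04 -50.1    3.11] turn deg [ -0.    0.  -66.8]
shift cm [-25.04 -50.1   11.51] turn deg [ -0.    0.  -66.8]
near house corner [ 0.55765415 -0.14333267  0.        ] wall far tops [ 0.69368292 -0.15387294  0.1       ] [ 0.68352888 -0.31281601  0.1       ]
```

```bash
python3 -m creep '[[[-4,-6,0],[0,0,-10],8.5],[[-8,-12,0],[0,0,-20],8.5],[[-12,-18,1],[0,0,-30],8.5],[[-15,-24,1],[0,0,-40],8.5],[[-18,-30,2],[0,0,-50],8.5],[[-20,-36,2],[0,0,-60],8.5],[[-23,-42,3],[0,0,-66.8],8.5],[[-25,-48,3.1],[0,0,-66.8],8.5],[[-25,-50.1,3.1],[0,0,-66.8],8.5],[[-25,-50.2,3.1],[0,0,-66.8],8.5],[[-25,-50.2,3.1],[0,0,-66.8],8.5]]'
python3 - <<'E'
from h import *
cv2.imwrite('pics/w1.png',cv2.resize(capture('wrist')[:,:,::-1],None,fx=1.5,fy=1.5))
cv2.imwrite('pics/s1.png',cv2.resize(capture('scene')[:,:,::-1],None,fx=1.5,fy=1.5))
to([.6005,-.2252,.116],down(-5))
E
```

```text
time_s: 1.68
tool_pos: [0.6015, -0.2236, 0.2]
tcp_rot: [[0.996, -0.087, -0.001], [-0.087, -0.996, 0.0], [-0.001, 0.0, -1.0]]
wrist_force: [-0.6, -0.4, -0.2]
finger_gap: 0.085
shift cm [-0.03  0.06  8.43] turn deg [ 0.   0.  -0.1]
```

View pics/w1.png

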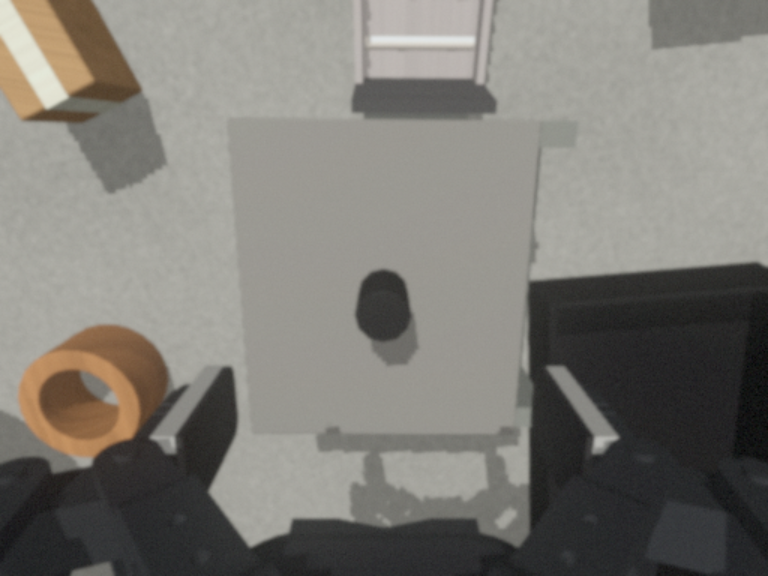

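View pics/s1.png

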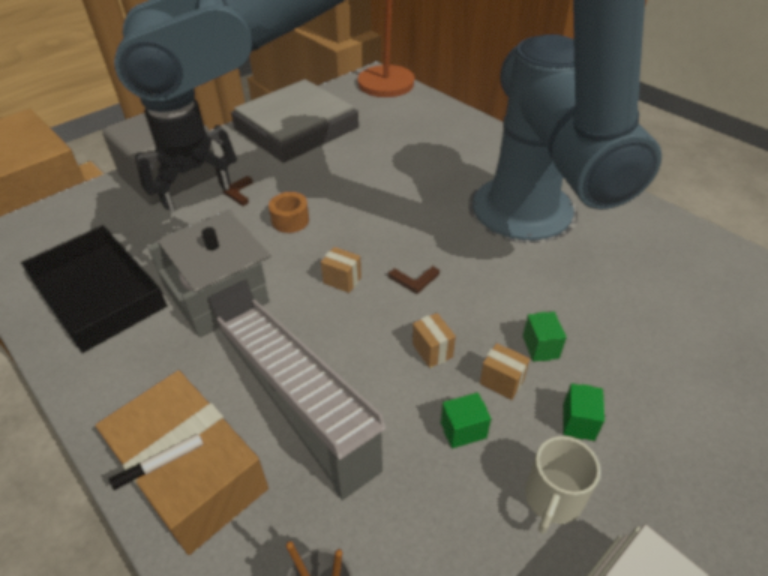

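```bash
python3 -m creep '[[[0,0,4],[0,0,0],8.5],[[0,0,8],[0,0,0],5],[[0,0,8.4],[0,0,0],4],[[0,0,8.4],[0,0,0],2],[[0,0,8.4],[0,0,0],1],[[0,0,8.4],[0,0,0],1],[[0,0,8.4],[0,0,0],1],[[0,0,8.4],[0,0,0],1]]'
python3 - <<'E'
from h import *
cv2.imwrite('pics/w2.png',cv2.resize(capture('wrist')[:,:,::-1],None,fx=1.5,fy=1.5))
E
```

```text
time_s: 2.78
tool_pos: [0.6027, -0.2249, 0.1186]
tcp_rot: [[0.996, -0.088, 0.003], [-0.088, -0.996, -0.003], [0.003, 0.002, -1.0]]
wrist_force: [-1.1, -2.7, 6.2]
finger_gap: 0.022
```

View pics/w2.png

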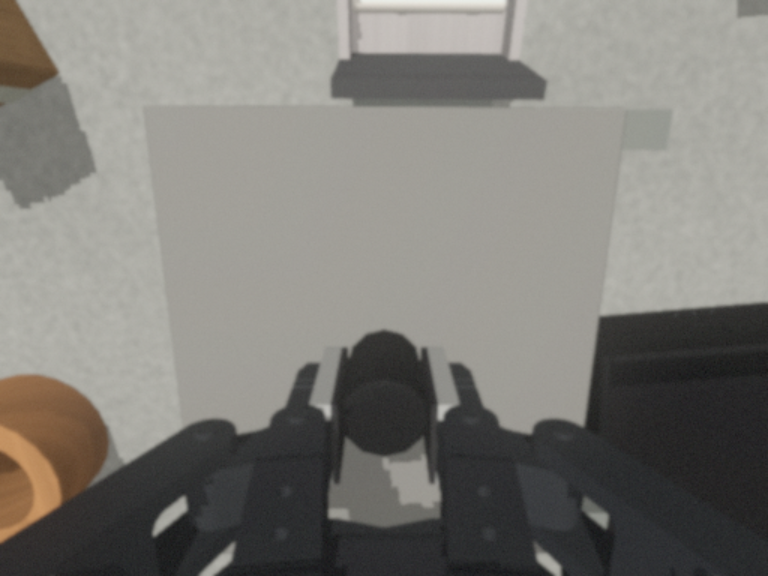

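```bash
python3 -m creep '[[[-0.5,0,-0.2],[0,0,0],1],[[-2,0,-0.2],[0,0,0],1],[[-4.5,0,-0.2],[0,0,0],1],[[-7,0,-0.2],[0,0,0],1],[[-9.5,0,-0.2],[0,0,0],1],[[-12,0,-0.2],[0,0,0],1],[[-14,0,-0.2],[0,0,0],1],[[-14.8,0,-0.2],[0,0,0],1],[[-15,0,-0.2],[0,0,0],1],[[-15,0,-0.2],[0,0,0],1]]'
python3 - <<'E'
from h import *
crop('top','t4.png',300,60,450,190,5)
E
```

```text
time_s: 4.08
tool_pos: [0.4525, -0.2108, 0.1187]
tcp_rot: [[0.996, -0.088, -0.0], [-0.088, -0.996, -0.0], [-0.0, 0.0, -1.0]]
wrist_force: [-0.9, -4.2, 2.2]
finger_gap: 0.0225
```

View pics/t4.png

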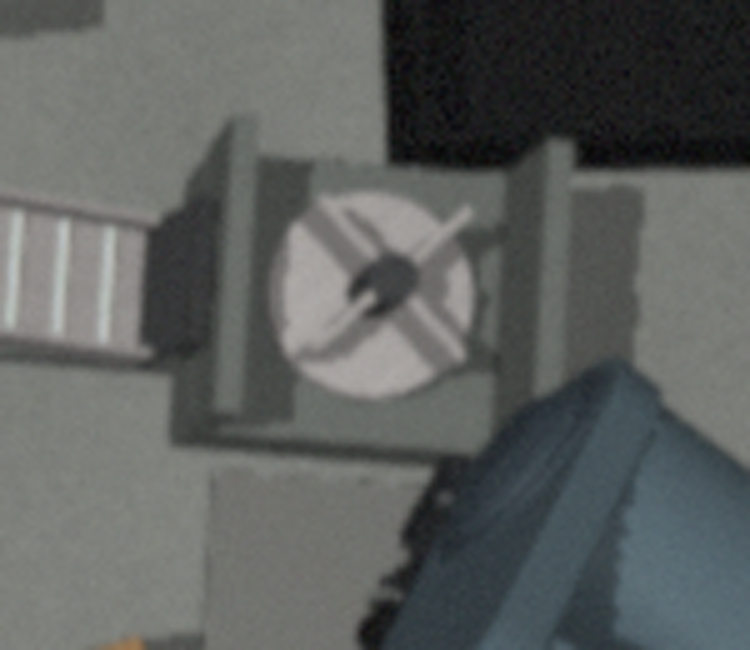

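```bash
python3 -m creep '[[[-0.2,0,0],[0,0,0],1],[[-0.4,0,0],[0,0,0],1],[[-0.6,0,0],[0,0,0],1],[[-0.6,0,0],[0,0,0],1]]'; python3 -m creep '[[[-0.15,0,0],[0,0,0],1],[[-0.3,0,0],[0,0,0],1],[[-0.3,0,0],[0,0,0],1]]'
python3 - <<'E'
from h import *
def f(x,y,x0,y0,s): return ((x+.5)/s-.5+x0,(y+.5)/s-.5+y0)
# disc ellipse: extents
for p in ((372,188),(372,400),(272,293),(473,293)): print(ray('top',f(*p,300,60,5),.066).round(4))
for p in ((323,197),(460,357),(470,210),(305,355)): print('fin tip',ray('top',f(*p,300,60,5),.096).round(4))
E
```

```text
time_s: 4.62
tool_pos: [0.4505, -0.2106, 0.1187]
tcp_rot: [[0.996, -0.089, 0.012], [-0.089, -0.996, -0.003], [0.013, 0.002, -1.0]]
wrist_force: [22.4, -4.6, -11.8]
finger_gap: 0.0221
time_s: 5.0
tool_pos: [0.4504, -0.2107, 0.1188]
tcp_rot: [[0.996, -0.09, 0.021], [-0.09, -0.996, -0.004], [0.021, 0.002, -1.0]]
wrist_force: [37.3, -5.8, -22.5]
finger_gap: 0.0222
[ 0.6707 -0.2283  0.066 ]
[ 0.5675 -0.2248  0.066 ]
[ 0.6199 -0.1781  0.066 ]
[ 0.6189 -0.2757  0.066 ]
fin tip [ 0.6572 -0.1946  0.096 ]
fin tip [ 0.5813 -0.2564  0.096 ]
fin tip [ 0.6505 -0.2636  0.096 ]
fin tip [ 0.583  -0.1839  0.096 ]
```

```bash
python3 -m creep '[[[0.8,0,0],[0,0,0],1],[[0.8,0,0],[0,0,0],4],[[0.8,0,0],[0,0,0],6],[[0.8,0,0],[0,0,0],6],[[0.8,0,-4],[0,0,0],6],[[0.8,0,-8],[0,0,0],3],[[0.8,0,-8],[0,0,0],0],[[0.8,0,-8],[0,0,0],0]]'
python3 - <<'E'
from h import *
print(observe()['wrist_force'])
hub=np.array([.6192,-.2267,0])
to(hub-.005*LX+.034*LY+.18*Z,down(-5));to(hub-.005*LX+.034*LY+.078*Z,down(-5))
cv2.imwrite('pics/w3.png',cv2.resize(capture('wrist')[:,:,::-1],None,fx=1.5,fy=1.5))
crop('top','t5.png',300,60,450,190,5)
E
```

```text
time_s: 6.0
tool_pos: [0.4507, -0.21, 0.1975]
tcp_rot: [[0.996, -0.088, -0.001], [-0.088, -0.996, 0.001], [-0.001, -0.001, -1.0]]
wrist_force: [0.3, -0.3, -1.9]
finger_gap: 0.0053
[ 0.25503681 -0.29604032 -1.91686718]
shift cm [16.43 -3.22  1.74] turn deg [-0.   0.1 -0.1]
shift cm [16.44 -3.21 11.94] turn deg [-0.   0.1 -0.1]
```

View pics/w3.png

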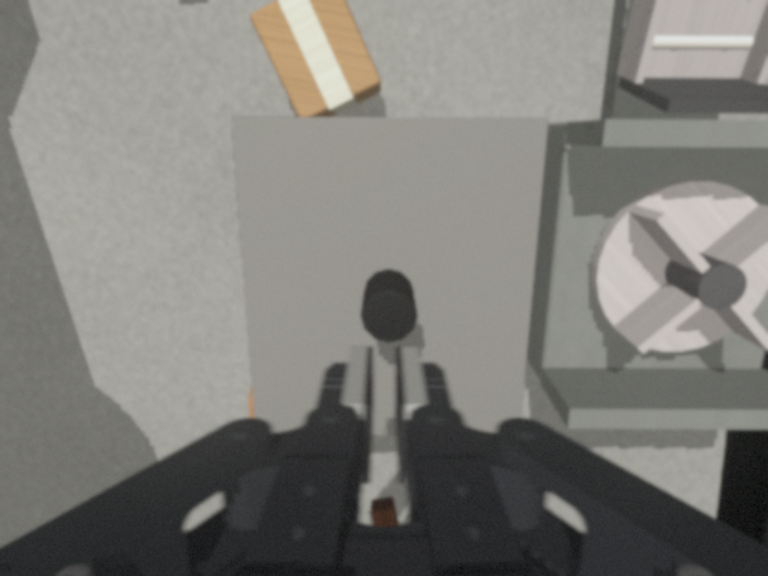

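View pics/t5.png

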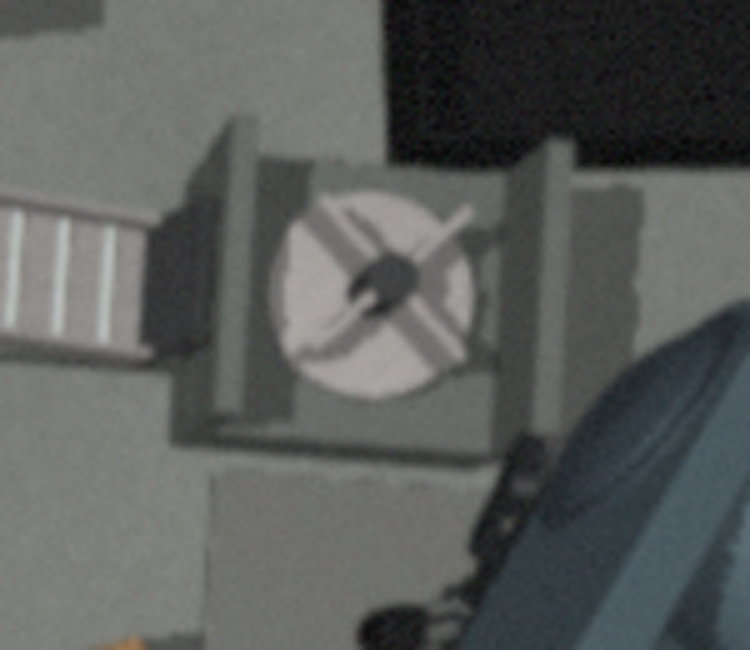

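```bash
python3 -m creep '[[[5,-1,1],[0,0,0],0],[[10,-2,1],[0,0,0],0],[[14.5,-3.2,1.5],[0,0,0],0],[[16.4,-3.2,3],[0,0,0],0],[[16.4,-3.2,7],[0,0,0],0],[[16.4,-3.2,9.4],[0,0,0],0],[[16.4,-3.2,9.4],[0,0,0],0]]'
python3 - <<'E'
from h import *
crop('top','t6.png',300,60,450,190,5)
cv2.imwrite('pics/w4.png',cv2.resize(capture('wrist')[:,:,::-1],None,fx=1.5,fy=1.5))
E
```

```text
time_s: 6.98
tool_pos: [0.6149, -0.1917, 0.1001]
tcp_rot: [[0.996, -0.088, -0.007], [-0.088, -0.996, 0.004], [-0.007, -0.003, -1.0]]
wrist_force: [-0.6, 0.5, 0.3]
finger_gap: -0.0003
```

View pics/t6.png

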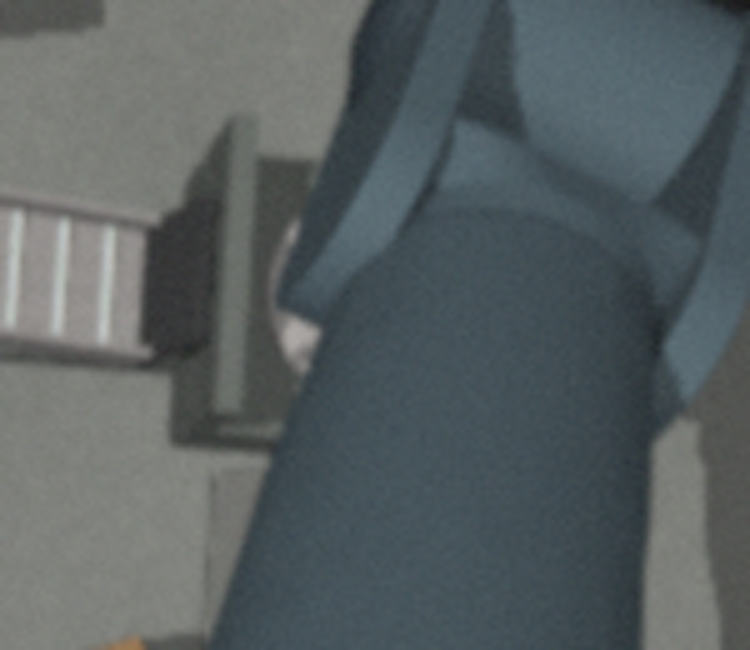

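View pics/w4.png

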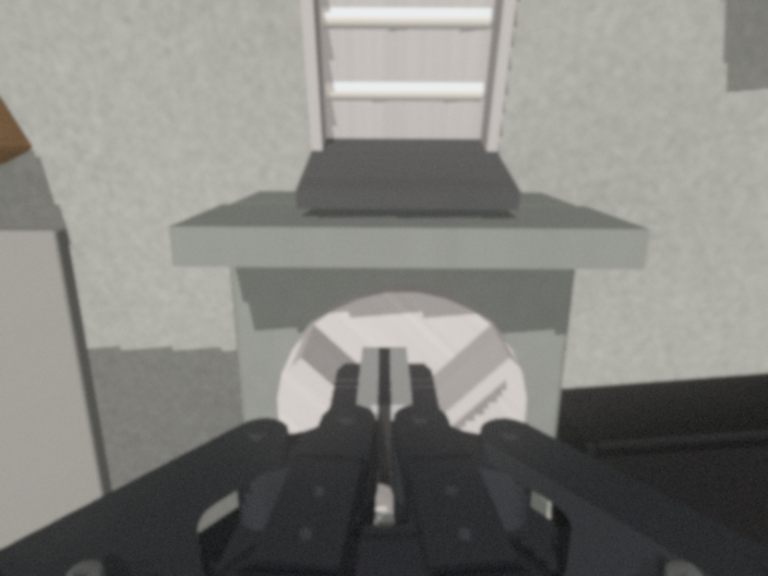

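```bash
python3 -m creep '[[[0,0,1.2],[0,0,0],0],[[0,0,2.2],[0,0,0],0],[[0,0,2.2],[0,0,0],0]]' && python3 -m creep '[[[0.8,0,0],[0,0,0],0],[[2.8,0,0],[0,0,0],0],[[4.8,0,-0.3],[0,0,0],0],[[6.8,0,-2.5],[0,0,0],0],[[6.8,0,-8],[0,0,0],0],[[6.8,-4,-10],[0,0,0],0],[[6.8,-9,-10],[0,0,0],0]]'
python3 - <<'E'
from h import *
for k in range(3):
    print(observe()['time_s']);crop('top',f'f{k}.png',340,90,410,150,5)
a=[cv2.imread(f'pics/f{k}.png') for k in range(3)];cv2.imwrite('pics/f.png',cv2.hconcat(a)[:, :])
print(a[0].shape)
E
```

```text
time_s: 7.45
tool_pos: [0.6166, -0.1926, 0.0811]
tcp_rot: [[0.996, -0.088, -0.002], [-0.088, -0.996, 0.001], [-0.002, -0.001, -1.0]]
wrist_force: [-0.5, -0.3, -0.9]
finger_gap: 0.0002
time_s: 8.32
tool_pos: [0.6954, -0.1098, 0.1865]
tcp_rot: [[0.996, -0.09, 0.007], [-0.09, -0.996, -0.002], [0.007, 0.002, -1.0]]
wrist_force: [1.0, -0.2, 0.6]
finger_gap: 0.0
8.325
8.375
8.425
(300, 350, 3)
```

```bash
python3 -c "
import cv2;a=cv2.imread('pics/f.png');cv2.imwrite('pics/fb.png',cv2.resize(a,(780,int(a.shape[0]*780/a.shape[1]))))"
```

```text
(no output)
```

View pics/fb.png

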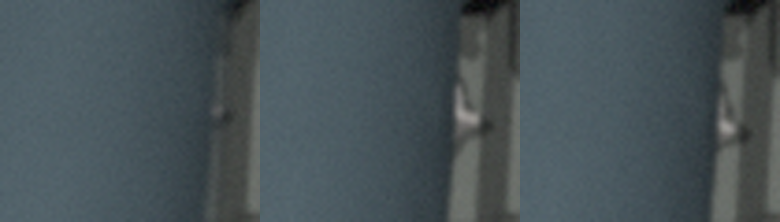

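```bash
python3 -m creep '[[[-3,-6,-3],[0,0,0],0],[[-6,-12,-3],[0,0,0],0],[[-6,-15,-3],[0,0,0],0]]'
python3 - <<'E'
from h import *
for k in range(4):
    print(observe()['time_s']);crop('top',f'f{k}.png',345,90,405,150,4)
    capture('scene')
a=[cv2.imread(f'pics/f{k}.png') for k in range(4)];o=cv2.resize(cv2.hconcat(a),(780,195));cv2.imwrite('pics/fb2.png',o)
E
```

```text
time_s: 8.85
tool_pos: [0.6461, 0.0463, 0.2132]
tcp_rot: [[0.996, -0.088, 0.001], [-0.088, -0.996, -0.0], [0.001, 0.0, -1.0]]
wrist_force: [1.6, 0.3, -0.1]
finger_gap: -0.0001
8.85
8.95
9.05
9.15
```

View pics/fb2.png

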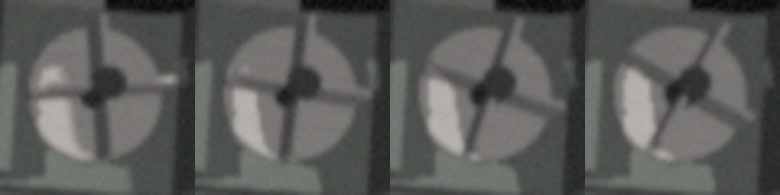

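```bash
for i in 1 2 3 4 5; do python3 -m creep '[[[0,0,0],[0,0,0],0],[[0,0,0],[0,0,0],0],[[0,0,0],[0,0,0],0],[[0,0,0],[0,0,0],0],[[0,0,0],[0,0,0],0],[[0,0,0],[0,0,0],0]]' | head -1
python3 - <<E
from h import *
a=[]
for k in range(3):
    a.append(cv2.resize(capture('top')[90:150,345:405,::-1],None,fx=4,fy=4)); capture('scene')
cv2.imwrite('pics/g$i.png',cv2.resize(cv2.hconcat(a),None,fx=.5,fy=.5))
E
done
python3 -c "
import cv2
cv2.imwrite('pics/g.png',cv2.vconcat([cv2.imread(f'pics/g{i}.png') for i in range(1,6)]))"
```

```text
time_s: 10.0
time_s: 11.05
time_s: 12.1
time_s: 13.15
time_s: 14.2
```

View pics/g.png

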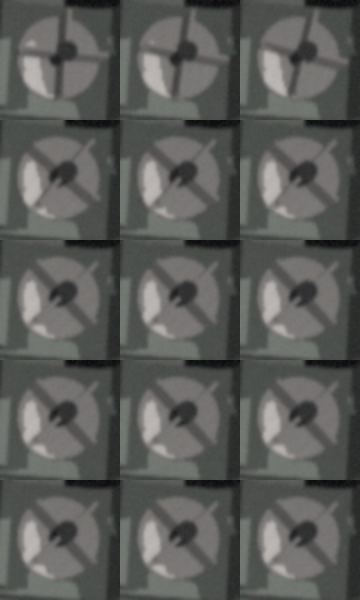

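```bash
python3 - <<'E'
from h import *
crop('top','t7.png',300,60,450,190,5)
hub=np.array([.6192,-.2267,0])
to(hub-.004*LX+.034*LY+.14*Z,down(-5));to(hub-.004*LX+.034*LY+.08*Z,down(-5))
E
```

```text
shift cm [-0.73 23.95  7.23] turn deg [-0. -0. -0.]
shift cm [-0.73 23.95 13.23] turn deg [-0. -0. -0.]
```

View pics/t7.png

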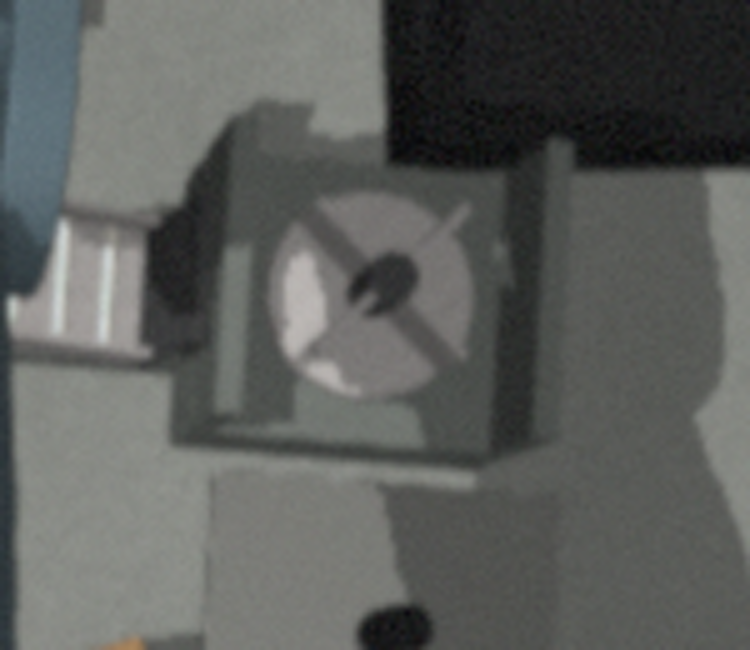

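```bash
python3 -m creep '[[[0,6,0],[0,0,0],0],[[0,12,1],[0,0,0],0],[[-0.7,18,4],[0,0,0],0],[[-0.7,22.5,6],[0,0,0],0],[[-0.7,24,7.2],[0,0,0],0],[[-0.7,24,7.2],[0,0,0],0],[[-0.7,24,11],[0,0,0],0],[[-0.7,24,13.2],[0,0,0],0],[[-0.7,24,13.2],[0,0,0],0],[[-0.7,24,13.2],[0,0,0],0]]' && python3 -m creep '[[[1,0,0],[0,0,0],0],[[4,0,0],[0,0,0],0],[[7,0,-1],[0,0,0],0],[[7.5,0,-6],[0,0,0],0],[[7.5,-4,-9],[0,0,0],0],[[6.5,-10,-10],[0,0,0],0],[[4,-15,-12],[0,0,0],0],[[2,-20,-13],[0,0,0],0],[[1,-24,-13],[0,0,0],0],[[1,-24,-13],[0,0,0],0]]'
python3 - <<'E'
from h import *
a=[]
for k in range(4):
    print(observe()['time_s']);a.append(capture('top')[90:150,345:405,::-1])
cv2.imwrite('pics/fb3.png',cv2.resize(cv2.hconcat(a),(780,195)))
E
```

```text
time_s: 15.8
tool_pos: [0.6194, -0.1928, 0.0817]
tcp_rot: [[0.996, -0.087, 0.002], [-0.087, -0.996, -0.001], [0.002, 0.001, -1.0]]
wrist_force: [-0.4, 0.5, -0.1]
finger_gap: -0.0002
time_s: 17.05
tool_pos: [0.6499, 0.048, 0.212]
tcp_rot: [[0.996, -0.084, 0.002], [-0.084, -0.996, 0.0], [0.002, -0.0, -1.0]]
wrist_force: [-0.7, -0.3, -1.1]
finger_gap: -0.0001
17.05
17.1
17.15
17.2
```

View pics/fb3.png

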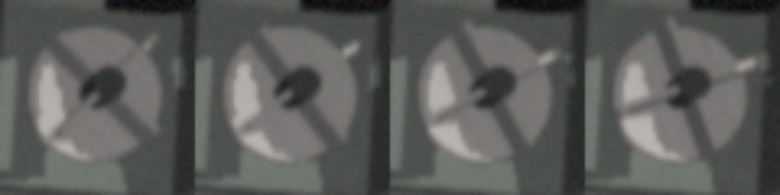

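```bash
for i in 1 2 3 4 5; do python3 -m creep '[[[0,0,0],[0,0,0],0],[[0,0,0],[0,0,0],0],[[0,0,0],[0,0,0],0],[[0,0,0],[0,0,0],0],[[0,0,0],[0,0,0],0],[[0,0,0],[0,0,0],0],[[0,0,0],[0,0,0],0],[[0,0,0],[0,0,0],0],[[0,0,0],[0,0,0],0],[[0,0,0],[0,0,0],0],[[0,0,0],[0,0,0],0],[[0,0,0],[0,0,0],0]]' | head -1
done
python3 - <<E
from h import *
a=[]
for k in range(4):
    a.append(capture('top')[90:150,345:405,::-1]); [capture('scene') for _ in range(8)]
cv2.imwrite('pics/g6.png',cv2.resize(cv2.hconcat(a),(780,195)))
print([np.abs(a[0].astype(float)-x).mean() for x in a])
knob=np.array([.4507,-.2110,0])
to(knob+.20*Z,down(-5));to(knob+.118*Z,down(-5))
E
```

```text
time_s: 18.75
time_s: 20.25
time_s: 21.75
time_s: 23.25
time_s: 24.75
[np.float64(0.0), np.float64(2.0125925925925925), np.float64(1.9983333333333333), np.float64(2.0025925925925927)]
shift cm [-17.55  27.26   1.03] turn deg [ 0. -0. -0.]
shift cm [-17.55  27.26   9.23] turn deg [ 0. -0. -0.]
```

View pics/g6.png

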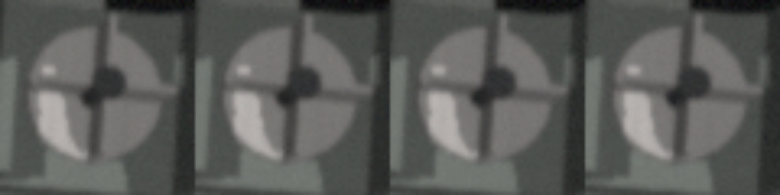

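```bash
python3 -m creep '[[[-4,5,0],[0,0,0],4],[[-7,10,0],[0,0,0],6],[[-11,16,0],[0,0,0],6],[[-14,22,0],[0,0,0],6],[[-17.5,27,1],[0,0,0],6],[[-17.5,27.2,1],[0,0,0],6],[[-17.5,27.2,5],[0,0,0],6],[[-17.5,27.2,9],[0,0,0],6],[[-17.5,27.2,9],[0,0,0],3],[[-17.5,27.2,9],[0,0,0],1],[[-17.5,27.2,9],[0,0,0],1],[[-17.5,27.2,9],[0,0,0],1]]'
```

```text
time_s: 28.05
tool_pos: [0.4525, -0.2107, 0.1221]
tcp_rot: [[0.996, -0.088, 0.003], [-0.088, -0.996, -0.001], [0.003, 0.001, -1.0]]
wrist_force: [1.9, 3.8, 4.3]
finger_gap: 0.022
```

```bash
python3 -m creep '[[[0.5,0,0],[0,0,0],1],[[2.5,0,0],[0,0,0],1],[[5,0,0],[0,0,0],1],[[7.5,0,0],[0,0,0],1],[[10,0.1,0],[0,0,0],1],[[12.5,0.1,0],[0,0,0],1],[[15,0.1,0],[0,0,0],1],[[16.3,0.1,0],[0,0,0],1],[[16.7,0.1,0],[0,0,0],1],[[16.7,0.1,0],[0,0,0],1]]'; python3 -m creep '[[[0.2,0,0],[0,0,0],1],[[0.4,0,0],[0,0,0],1],[[0.4,0,0],[0,0,0],1]]';python3 -m creep '[[[0.3,0,0],[0,0,0],1],[[0.5,0,0],[0,0,0],1],[[0.5,0,0],[0,0,0],1]]'
```

```text
time_s: 29.3
tool_pos: [0.6189, -0.2263, 0.1221]
tcp_rot: [[0.996, -0.088, 0.003], [-0.088, -0.996, -0.001], [0.003, 0.001, -1.0]]
wrist_force: [2.4, 2.2, 4.7]
finger_gap: 0.022
time_s: 29.68
tool_pos: [0.62, -0.2264, 0.1221]
tcp_rot: [[0.996, -0.088, -0.005], [-0.088, -0.996, 0.001], [-0.005, -0.0, -1.0]]
wrist_force: [-11.0, 4.2, 12.9]
finger_gap: 0.022
time_s: 30.05
tool_pos: [0.6201, -0.2264, 0.122]
tcp_rot: [[0.996, -0.087, -0.018], [-0.087, -0.996, 0.003], [-0.019, -0.002, -1.0]]
wrist_force: [-33.6, 6.4, 24.1]
finger_gap: 0.0221
```

```bash
python3 -m creep '[[[-0.75,0,0],[0,0,0],1],[[-0.75,0,0],[0,0,0],1],[[-0.75,0,0],[0,0,0],4],[[-0.75,0,0],[0,0,0],6],[[-0.75,0,-5],[0,0,0],6],[[-0.75,0,-10],[0,0,0],8.5],[[-4,-6,-12],[0,0,0],8.5],[[-8,-12,-12],[0,0,0],8.5],[[-12,-17,-12],[0,0,0],8.5],[[-12,-17,-12],[0,0,0],8.5]]'
python3 - <<'E'
from h import *
print(observe()['wrist_force'])
cv2.imwrite('pics/w5.png',cv2.resize(capture('wrist')[:,:,::-1],None,fx=1.5,fy=1.5))
cv2.imwrite('pics/s5.png',cv2.resize(capture('scene')[:,:,::-1],None,fx=1.5,fy=1.5))
crop('top','t8.png',300,60,450,190,5)
crop('top','t9.png',140,150,350,260,3.8)
E
```

```text
time_s: 31.3
tool_pos: [0.5203, -0.0448, 0.2399]
tcp_rot: [[0.996, -0.086, -0.0], [-0.086, -0.996, 0.0], [-0.0, 0.0, -1.0]]
wrist_force: [-0.2, -0.1, 0.2]
finger_gap: 0.0853
[-0.21629853 -0.11593992  0.15199022]
```

View pics/w5.png

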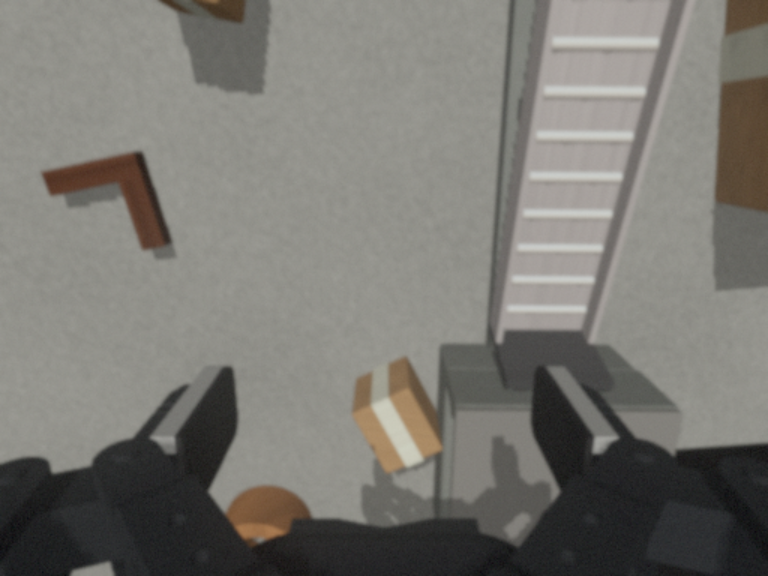

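View pics/t8.png

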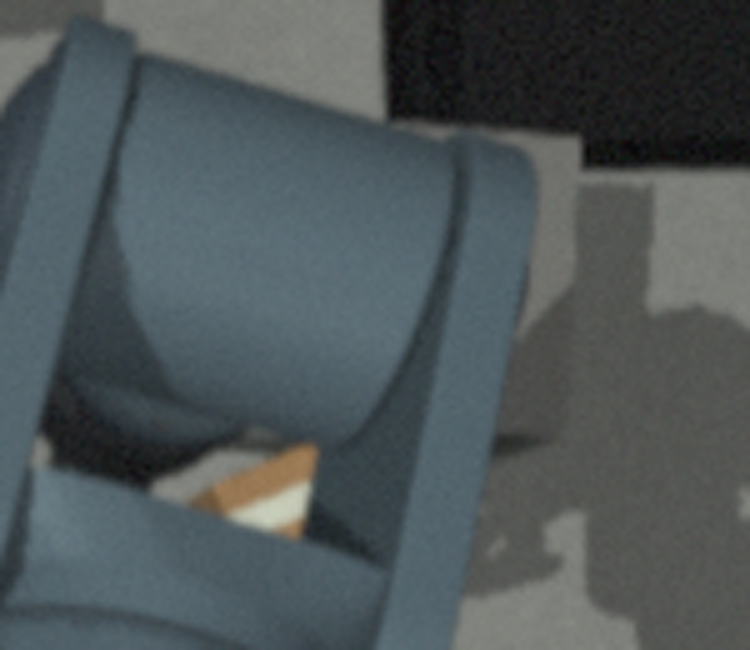

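View pics/t9.png

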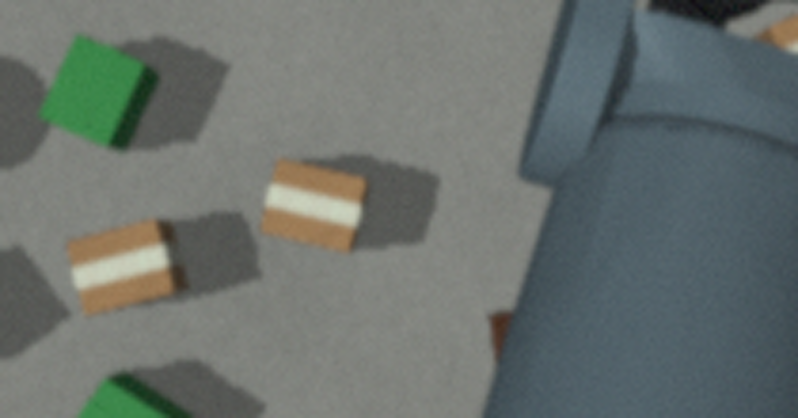

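View pics/s5.png

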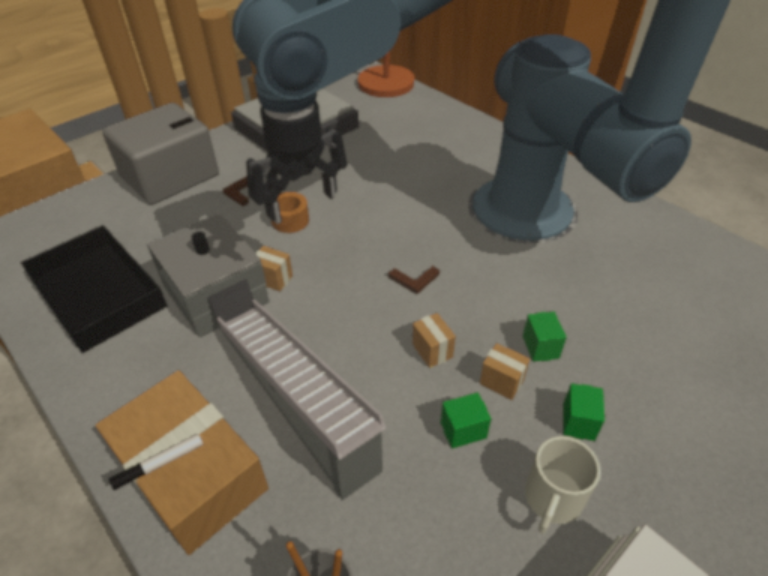

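```bash
cat >> h.py <<'E'
A=np.radians(16);L0=np.array([.6275,-.1235,.035]);N=np.cos(A)*Z-np.sin(A)*LY;U=np.cos(A)*LY+np.sin(A)*Z
def place(u,h):
    z=-N; return L0+u*U+h*N, np.c_[LX,np.cross(z,LX),z]
E
python3 - <<'E'
from h import *
to([.4207,.1406,.15],down(-14.5));to([.4207,.1406,.020],down(-14.5))
E
```

```text
shift cm [-11.82 -17.88   9.03] turn deg [ 0.  -0.1  9.4]
shift cm [-11.83 -17.89  22.03] turn deg [ 0.  -0.1  9.4]
```

```bash
python3 -m creep '[[[-4,-5,0],[0,0,5],8.5],[[-8,-10,2],[0,0,9.4],8.5],[[-11,-15,6],[0,0,9.4],8.5],[[-11.8,-17.9,10],[0,0,9.4],8.5],[[-11.8,-17.9,12],[0,0,9.4],8.5],[[-11.8,-17.9,12],[0,0,9.4],8.5]]'
python3 - <<'E'
from h import *
cv2.imwrite('pics/w6.png',cv2.resize(capture('wrist')[:,:,::-1],None,fx=1.5,fy=1.5))
to([.4207,.1406,.020],down(-14.5))
E
```

```text
time_s: 32.25
tool_pos: [0.4198, 0.141, 0.1187]
tcp_rot: [[0.968, -0.25, -0.004], [-0.25, -0.968, -0.001], [-0.004, 0.002, -1.0]]
wrist_force: [0.7, -0.2, -0.2]
finger_gap: 0.0852
shift cm [-0.02  0.03 10.03] turn deg [ 0.  0. -0.]
```

View pics/w6.png

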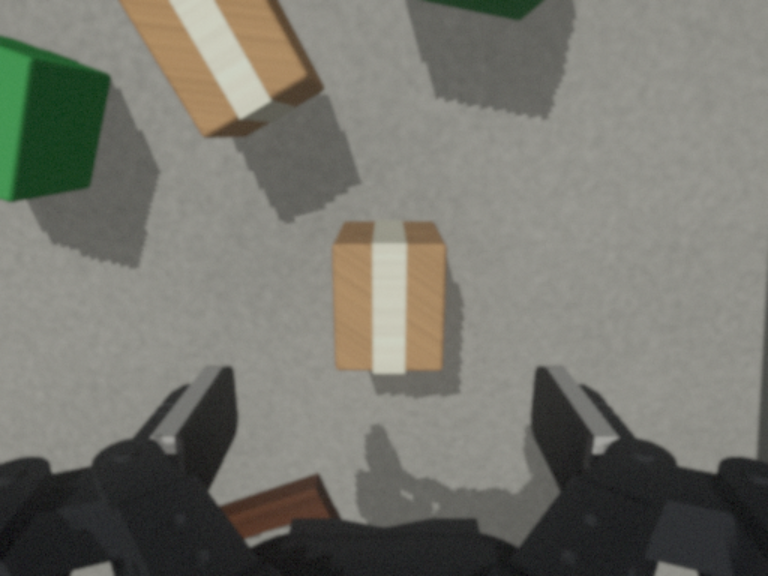

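Brown, banded parcel centred at (389,305), aligned with the jaws. Descend and grip.

```bash
python3 -m creep '[[[0,0,5],[0,0,0],8.5],[[0,0,9],[0,0,0],8.5],[[0,0,10],[0,0,0],7],[[0,0,10],[0,0,0],5],[[0,0,10],[0,0,0],3.5],[[0,0,10],[0,0,0],3.5],[[0,0,10],[0,0,0],3.5],[[0,0,10],[0,0,0],3.5]]'; python3 -m creep '[[[0,0,-3],[0,0,0],3.5],[[0,0,-8],[0,0,0],3.5],[[0,0,-12],[0,0,0],3.5],[[0,0,-13],[0,0,0],3.5]]'
python3 - <<'E'
from h import *
for u,h in((.15,.08),(.15,.024)):
    p,R=place(u,h);print(p);to(p,R)
E
```

```text
time_s: 33.3
tool_pos: [0.4218, 0.1417, 0.022]
tcp_rot: [[0.968, -0.249, 0.003], [-0.249, -0.968, -0.0], [0.003, -0.001, -1.0]]
wrist_force: [-0.7, -0.9, 7.4]
finger_gap: 0.0472
time_s: 33.8
tool_pos: [0.4216, 0.1419, 0.153]
tcp_rot: [[0.968, -0.249, 0.006], [-0.249, -0.968, 0.0], [0.006, -0.002, -1.0]]
wrist_force: [0.1, -0.6, -0.6]
finger_gap: 0.0475
[ 0.63814505 -0.00182651  0.15324654]
shift cm [24.55  8.52  0.1 ] turn deg [15.9 -1.6 -9.3]
[0.63949036 0.01355045 0.09941588]
shift cm [24.27  7.01  5.48] turn deg [15.9 -1.6 -9.3]
```

```bash
python3 -m creep '[[[4,1,0],[0,0,0],3.5],[[9,3,0],[4,0,-2],3.5],[[14,5,0],[8,-1,-5],3.5],[[19,7,0],[12,-1,-7],3.5],[[23,8.5,0],[15.9,-1.6,-9.3],3.5],[[24.5,8.5,0],[15.9,-1.6,-9.3],3.5],[[24.5,8.5,0],[15.9,-1.6,-9.3],3.5],[[24.5,8.5,0],[15.9,-1.6,-9.3],3.5]]'
python3 - <<'E'
from h import *
cv2.imwrite('pics/w7.png',cv2.resize(capture('wrist')[:,:,::-1],None,fx=1.5,fy=1.5))
cv2.imwrite('pics/s7.png',cv2.resize(capture('scene')[100:340,60:320,::-1],None,fx=2.5,fy=2.5))
for u,h in((.15,.08),(.15,.024)):
    p,R=place(u,h);to(p,R)
E
```

```text
time_s: 34.8
tool_pos: [0.6348, -0.0009, 0.1489]
tcp_rot: [[0.996, -0.086, 0.016], [-0.087, -0.957, 0.275], [-0.008, -0.275, -0.961]]
wrist_force: [-0.2, 0.4, -2.2]
finger_gap: 0.047
shift cm [ 0.31 -0.03 -0.36] turn deg [ 0.   0.4 -0.1]
shift cm [ 0.35 -0.04  5.24] turn deg [ 0.   0.4 -0.1]
```

View pics/w7.png

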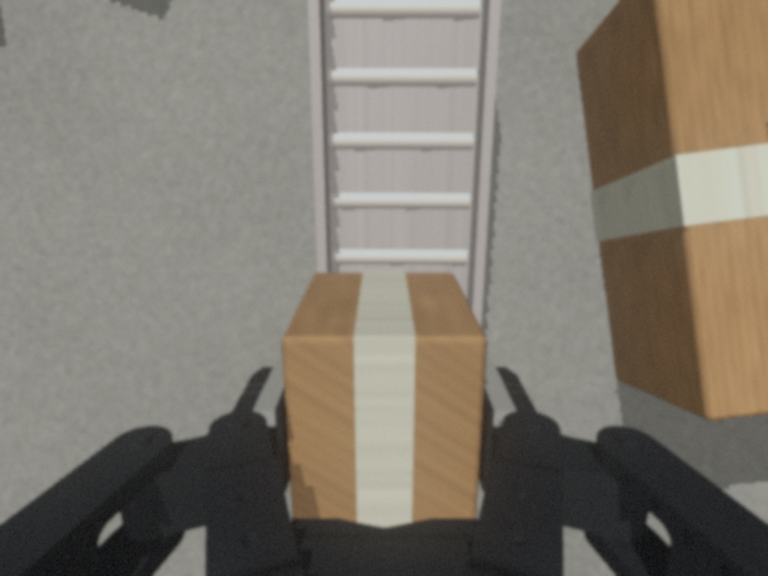

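View pics/s7.png

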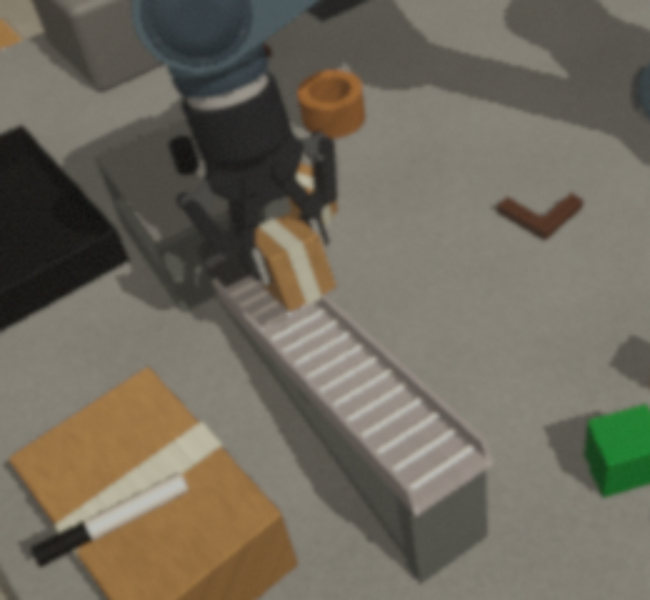

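```bash
python3 - <<'E'
from h import *
def ov(n,name,f):
    c=get_calibration(n);im=cv2.resize(capture(n)[:,:,::-1],None,fx=f,fy=f)
    for s in(-1,1):
        for x in(.031,.035):
            P=[L0+s*x*LX+u*U+.014*N for u in np.linspace(.02 if n!='wrist' else .2,.385,30)]
            q=proj(n,P,c)*f+(f-1)/2
            cv2.polylines(im,[q.astype(np.int32)],False,(0,0,255),1)
    return im
cv2.imwrite('pics/o1.png',ov('wrist','',1.5)[0:330,200:600])
cv2.imwrite('pics/o2.png',ov('scene','',3)[550:1100,350:850])
cv2.imwrite('pics/o3.png',ov('top','',4)[230:560,640:1420])
E
```

```text
(no output)
```

View pics/o1.png

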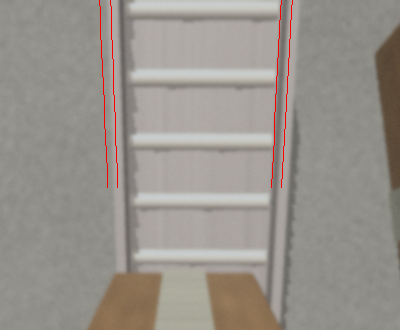

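View pics/o2.png

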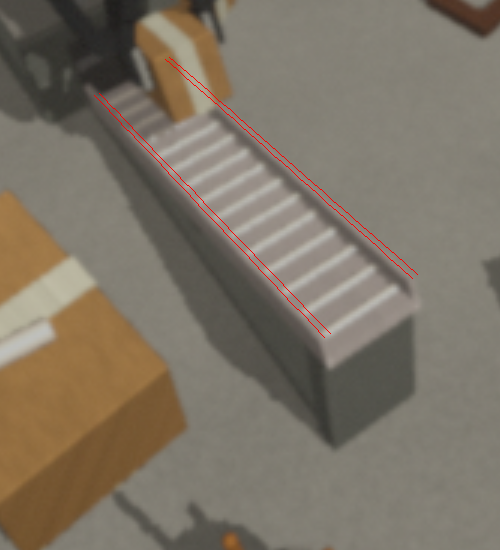

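View pics/o3.png

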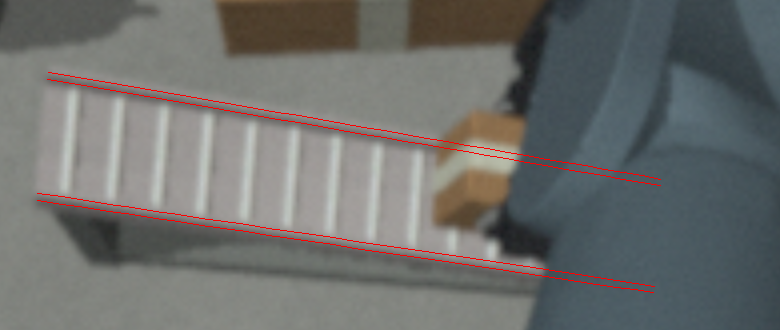

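```bash
python3 - <<'E'
from h import *
crop('scene','z1.png',205,260,275,330,10)
crop('scene','z2.png',140,195,200,255,10)
crop('wrist','z3.png',195,0,350,120,5)
crop('top','z4.png',160,65,240,135,9)
E
```

```text
(no output)
```

View pics/z1.png

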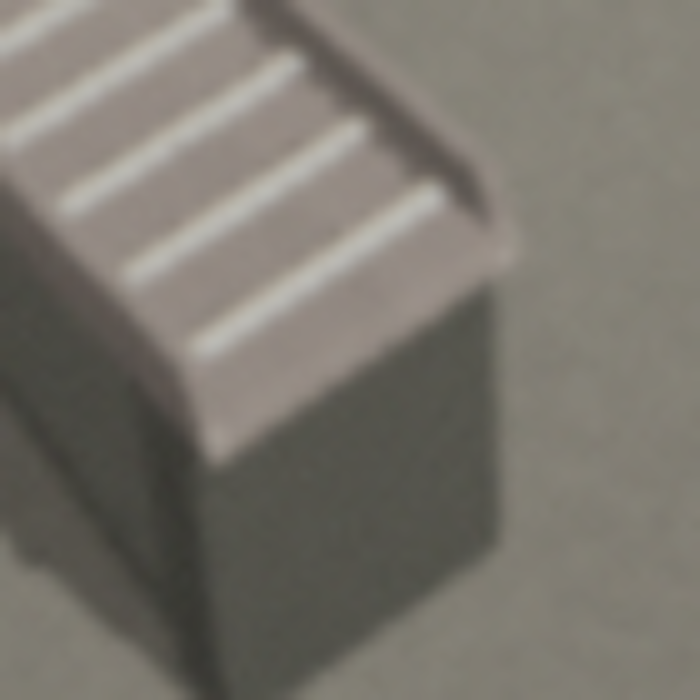

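View pics/z3.png

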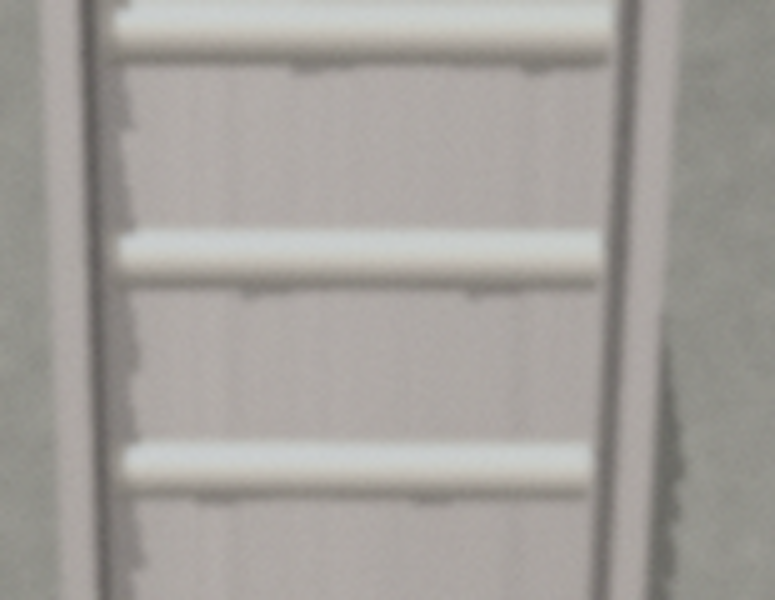

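View pics/z4.png

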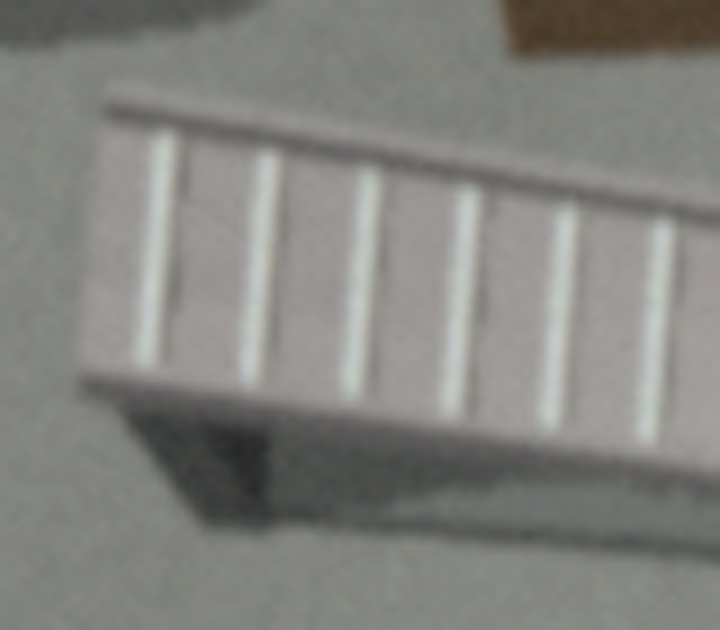

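```bash
sed -i 's/L0=np.array(\[.6275,-.1235,.035\])/L0=np.array([.6293,-.1235,.035])/' h.py; python3 -m creep '[[[0.5,0,1],[0,0.4,0],3.5],[[0.5,0,3],[0,0.4,0],3.5],[[0.5,0,4.2],[0,0.4,0],3.5],[[0.5,0,4.2],[0,0.4,0],3.5]]'
python3 - <<'E'
from h import *
p,R=place(.15,.024);to(p,R)
cv2.imwrite('pics/w8.png',cv2.resize(capture('wrist')[:,:,::-1],None,fx=1.5,fy=1.5))
E
```

```text
time_s: 35.75
tool_pos: [0.6405, 0.01, 0.1075]
tcp_rot: [[0.996, -0.087, 0.022], [-0.089, -0.957, 0.275], [-0.002, -0.276, -0.961]]
wrist_force: [-0.4, 0.4, -1.7]
finger_gap: 0.0476
shift cm [ 0.05 -0.12  0.88] turn deg [-0.   0.1 -0.2]
```

View pics/w8.png

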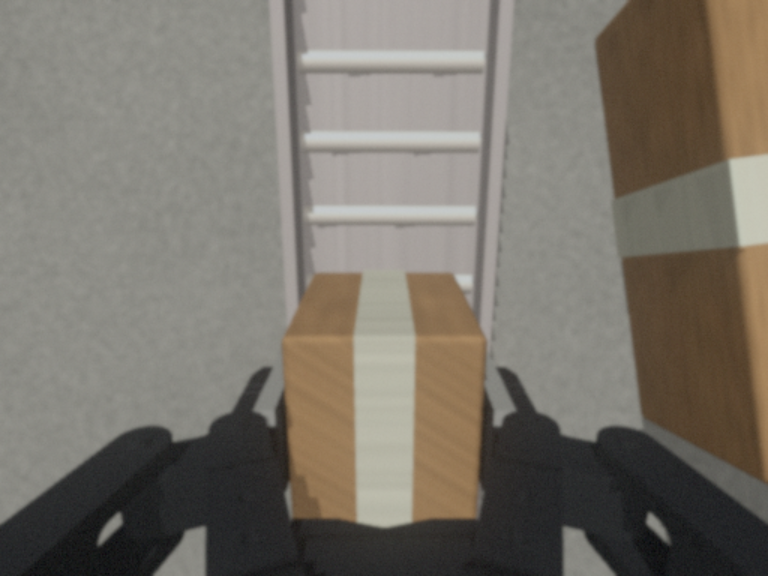

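```bash
python3 -m creep '[[[0.15,0,0.5],[0,0,0],3.5],[[0.2,0,0.9],[0,0,0],3.5],[[0.2,0,0.9],[0,0,0],3.5]]'
```

```text
time_s: 36.17
tool_pos: [0.644, 0.0117, 0.101]
tcp_rot: [[0.996, -0.086, 0.026], [-0.09, -0.958, 0.274], [0.001, -0.275, -0.961]]
wrist_force: [-0.5, -0.4, -1.4]
finger_gap: 0.0474
```

```bash
python3 -m creep '[[[0,0,0.2],[0,0,0],3.5],[[0,0,0.2],[0,0,0],3.5]]' | grep -E "pos|force"; python3 -m creep '[[[0,0,0.2],[0,0,0],3.5],[[0,0,0.2],[0,0,0],3.5]]'| grep -E "pos|force"; python3 - <<'E'
from h import *
cv2.imwrite('pics/w9.png',cv2.resize(capture('wrist')[:,:,::-1],None,fx=1.5,fy=1.5))
crop('scene','z5.png',120,150,220,250,6)
p,R=place(.15,.024);to(p,R)
E
```

```text
tool_pos: [0.6441, 0.0122, 0.0992]
wrist_force: [0.8, 0.0, -1.5]
tool_pos: [0.6443, 0.0127, 0.0974]
wrist_force: [-1.2, -0.2, -1.7]
shift cm [-0.3  -0.11 -0.18] turn deg [ 0.  -0.1 -0.1]
```

View pics/w9.png

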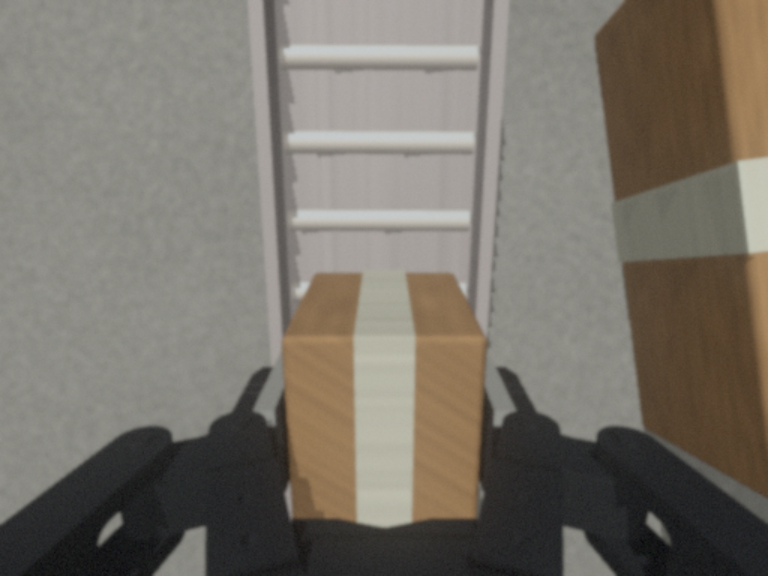

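View pics/z5.png

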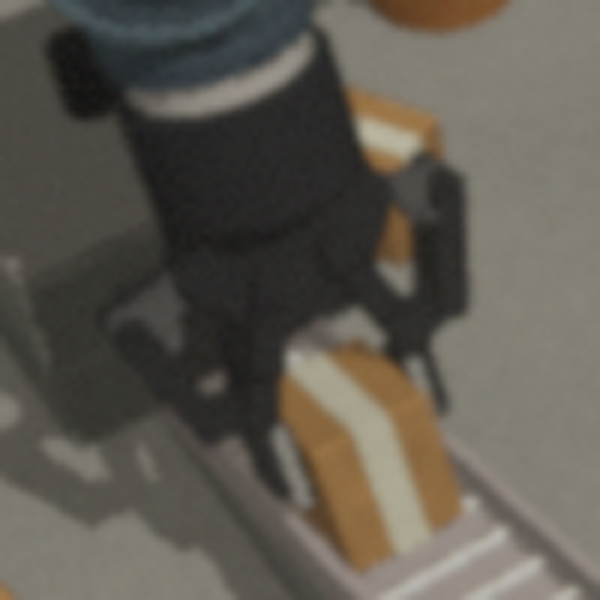

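```bash
python3 -m creep '[[[-0.2,0,0.2],[0,0,0],3.5],[[-0.2,0,0.2],[0,0,0],3.5]]' | grep -E "pos|force"; python3 -m creep '[[[0,0,0.2],[0,0,0],3.5],[[0,0,0.2],[0,0,0],3.5]]'| grep -E "pos|force";python3 -m creep '[[[0,0,0.2],[0,0,0],3.5],[[0,0,0.2],[0,0,0],3.5]]'| grep -E "pos|force"
```

```text
tool_pos: [0.6437, 0.0128, 0.0973]
wrist_force: [1.3, -2.2, 5.1]
tool_pos: [0.6444, 0.0128, 0.0973]
wrist_force: [-2.6, -4.8, 13.7]
tool_pos: [0.6455, 0.0128, 0.0972]
wrist_force: [-4.5, -6.9, 21.0]
```

```bash
python3 -m creep '[[[-0.2,0,-0.5],[0,0,0],3.5],[[-0.2,0,-0.5],[0,0,0],5.5],[[-0.2,0,-0.5],[0,0,0],7.5],[[-0.2,0,-0.5],[0,0,0],8.5],[[-0.2,0,-0.5],[0,0,0],8.5]]'
python3 - <<'E'
from h import *
cv2.imwrite('pics/w10.png',cv2.resize(capture('wrist')[:,:,::-1],None,fx=1.5,fy=1.5))
crop('scene','z6.png',120,150,220,250,6)
E
```

```text
time_s: 38.15
tool_pos: [0.6401, 0.0135, 0.096]
tcp_rot: [[0.996, -0.086, 0.026], [-0.09, -0.958, 0.274], [0.001, -0.275, -0.961]]
wrist_force: [-0.0, -0.1, 0.1]
finger_gap: 0.0851
```

View pics/w10.png

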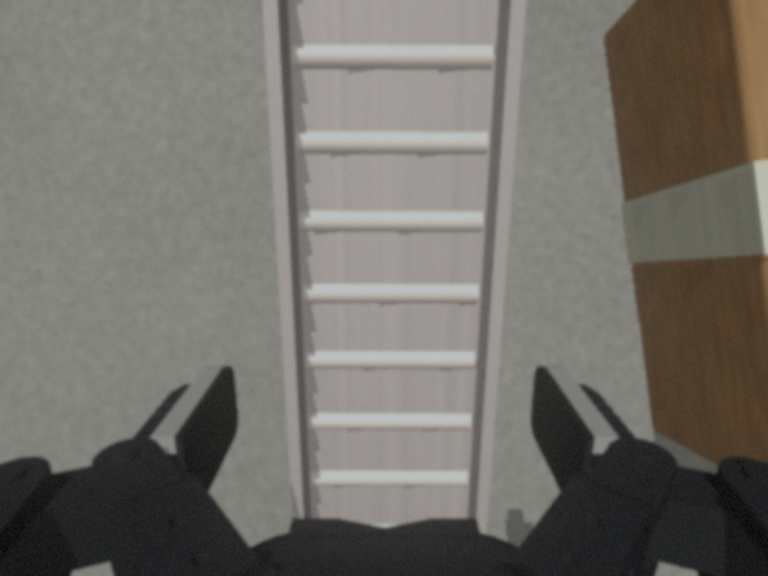

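View pics/z6.png

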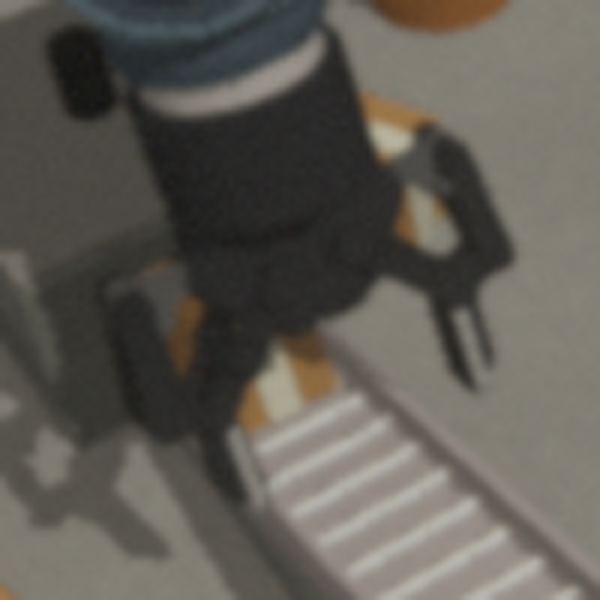

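```bash
sed -i 's/L0=np.array(\[.6293/L0=np.array([.6308/' h.py; python3 -m creep '[[[0,0,-5],[0,0,0],8.5],[[0,0,-9],[0,0,0],8.5],[[0,-3,-12],[0,0,0],8.5],[[-3,-8,-13],[0,0,0],8.5],[[-3,-8,-13],[0,0,0],8.5]]'
python3 - <<'E'
from h import *
crop('top','t10.png',140,60,400,190,3)
crop('top','t11.png',140,150,380,260,3.2)
to([.3842,.2600,.16],down(11.4));to([.3842,.2600,.12],down(11.4))
E
```

```text
time_s: 38.88
tool_pos: [0.6138, 0.0593, 0.2463]
tcp_rot: [[0.996, -0.082, 0.03], [-0.087, -0.958, 0.273], [0.006, -0.275, -0.961]]
wrist_force: [0.3, -0.2, -0.4]
finger_gap: 0.0848
shift cm [-24.69 -15.17  12.96] turn deg [-15.8  -2.4 -16.4]
shift cm [-24.7  -14.07  16.81] turn deg [-15.8  -2.4 -16.4]
```

View pics/t10.png

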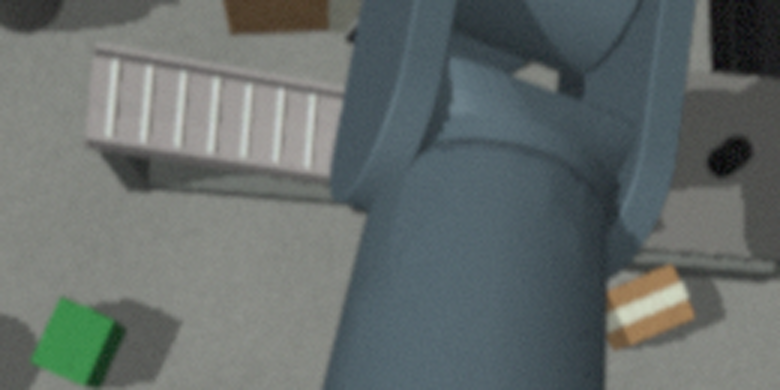

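View pics/t11.png

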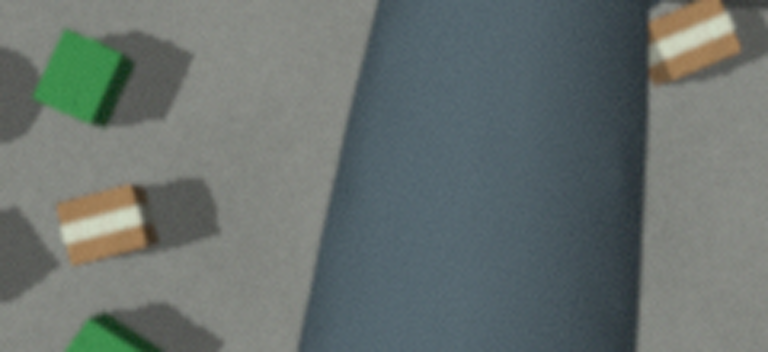

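```bash
python3 - <<'E'
from h import *
for p in((243,375),(268,374),(285,395),(265,416),(236,396)): print(ray('top',(p[0]/1.5,p[1]/1.5),.058).round(3))
E
python3 -m creep '[[[-5,-3,0],[-3,0,-4],8.5],[[-10,-6,3],[-7,-1,-8],8.5],[[-15,-9,6],[-12,-2,-12],8.5],[[-20,-12,9],[-15.8,-2.4,-16.4],8.5],[[-24,-14,12],[-15.8,-2.4,-16.4],8.5],[[-24.7,-14.1,16],[-15.8,-2.4,-16.4],8.5],[[-24.7,-14.1,16.8],[-15.8,-2.4,-16.4],8.5],[[-24.7,-14.1,16.8],[-15.8,-2.4,-16.4],8.5]]'
python3 - <<'E'
from h import *
cv2.imwrite('pics/w11.png',cv2.resize(capture('wrist')[:,:,::-1],None,fx=1.5,fy=1.5))
crop('top','t12.png',140,150,260,290,4)
to([.3842,.2600,.02],down(11.4))
E
```

```text
[0.314 0.282 0.058]
[0.315 0.243 0.058]
[0.282 0.217 0.058]
[0.25  0.248 0.058]
[0.282 0.293 0.058]
time_s: 39.98
tool_pos: [0.3852, 0.2596, 0.1201]
tcp_rot: [[0.981, 0.196, -0.001], [0.196, -0.981, 0.0], [-0.001, -0.0, -1.0]]
wrist_force: [0.6, -0.0, -0.2]
finger_gap: 0.0846
shift cm [-0.22 -0.04 10.15] turn deg [-0.  -0.1 -0.1]
```

View pics/w11.png

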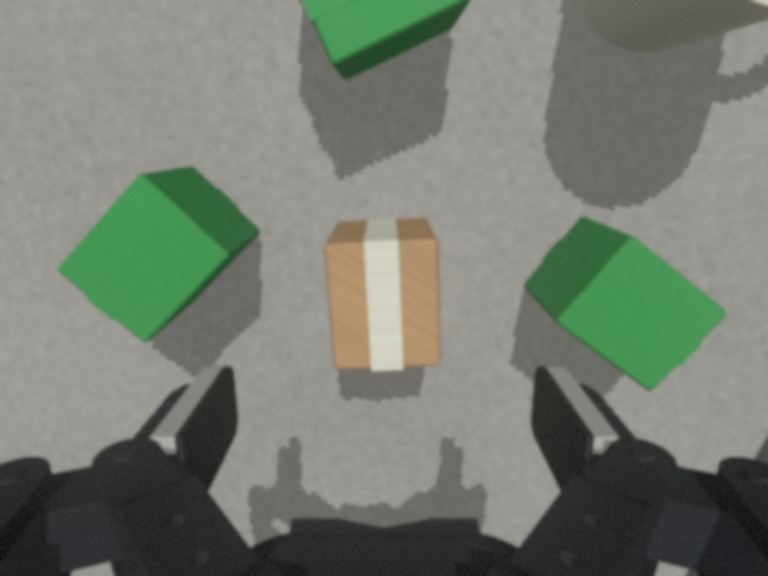

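View pics/t12.png

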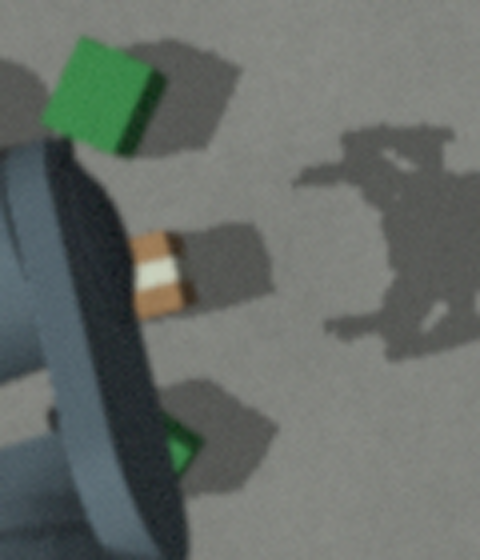

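```bash
python3 -m creep '[[[-0.2,0,0],[0,0,0],7],[[-0.2,0,0],[0,0,1.5],7],[[-0.2,0,4],[0,0,1.5],7],[[-0.2,0,8.5],[0,0,1.5],7],[[-0.2,0,10],[0,0,1.5],6.5],[[-0.2,0,10],[0,0,1.5],5],[[-0.2,0,10],[0,0,1.5],3.5],[[-0.2,0,10],[0,0,1.5],3.5],[[-0.2,0,10],[0,0,1.5],3.5],[[-0.2,0,10],[0,0,1.5],3.5]]'; python3 -m creep '[[[0,0,-3],[0,0,0],3.5],[[0,0,-8],[0,0,0],3.5],[[0,0,-13],[0,0,0],3.5],[[0,0,-16],[0,0,0],3.5],[[0,0,-16],[0,0,0],3.5]]'
python3 - <<'E'
from h import *
cv2.imwrite('pics/w12.png',cv2.resize(capture('wrist')[:,:,::-1],None,fx=1.5,fy=1.5))
cv2.imwrite('pics/s12.png',cv2.resize(capture('scene')[:,:,::-1],None,fx=1.5,fy=1.5))
for u,h in((.21,.09),(.21,.024)):
    p,R=place(u,h);print(p);to(p,R)
E
```

```text
time_s: 41.32
tool_pos: [0.3828, 0.2601, 0.0208]
tcp_rot: [[0.985, 0.171, 0.001], [0.171, -0.985, 0.001], [0.001, -0.001, -1.0]]
wrist_force: [-0.6, -0.3, 2.5]
finger_gap: 0.0477
time_s: 41.95
tool_pos: [0.384, 0.2604, 0.1827]
tcp_rot: [[0.985, 0.171, 0.005], [0.171, -0.985, 0.003], [0.006, -0.002, -1.0]]
wrist_force: [0.9, -0.9, -1.6]
finger_gap: 0.0474
[0.64623159 0.05288384 0.1793974 ]
shift cm [22.52 24.89 -0.1 ] turn deg [15.9  2.2 14.8]
[0.64781713 0.07100668 0.11595413]
shift cm [23.   23.14  6.25] turn deg [15.9  2.2 14.8]
```

View pics/s12.png

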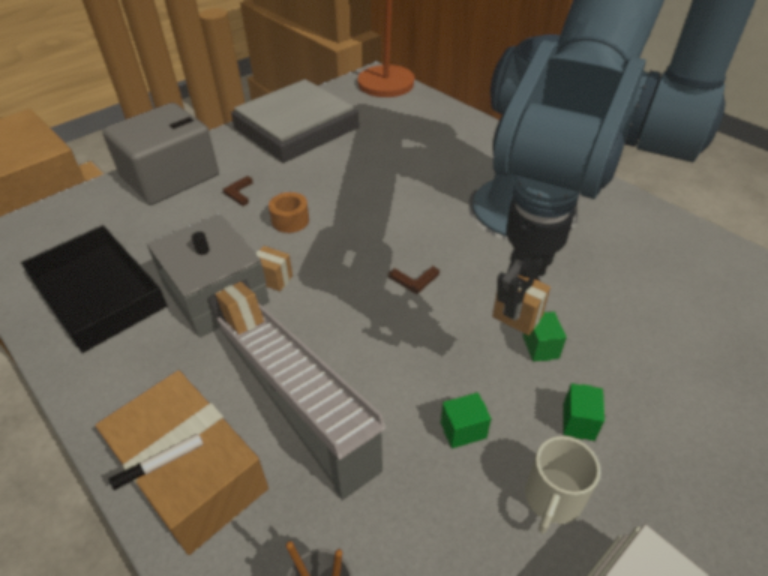

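View pics/w12.png

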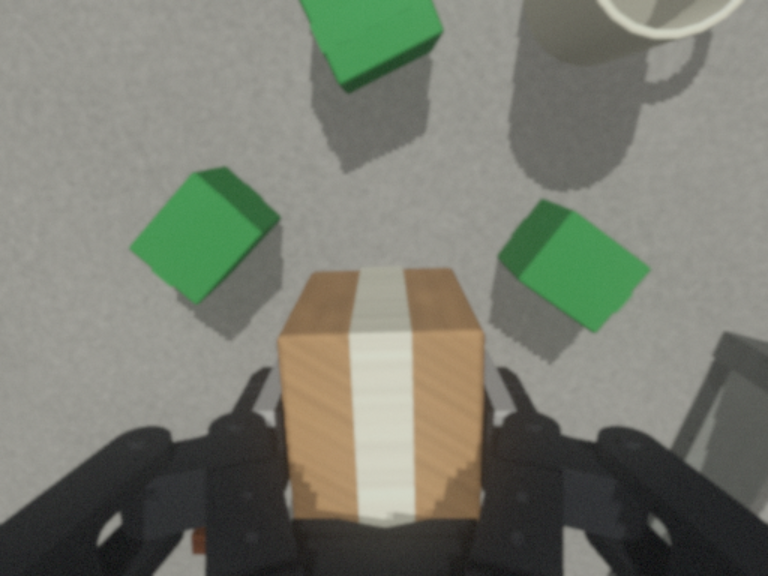

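```bash
python3 -m creep '[[[3,3,0],[2,0,2],3.5],[[7,7,0],[5,1,5],3.5],[[11,11,0],[8,1,8],3.5],[[15,15,0],[11,1.5,11],3.5],[[19,19,0],[14,2,13],3.5],[[22,23,0],[15.9,2.2,14.8],3.5],[[22.6,24.8,-0.1],[15.9,2.2,14.8],3.5],[[22.6,24.8,-0.1],[15.9,2.2,14.8],3.5],[[22.6,24.8,-0.1],[15.9,2.2,14.8],3.5]]'
python3 - <<'E'
from h import *
cv2.imwrite('pics/w13.png',cv2.resize(capture('wrist')[:,:,::-1],None,fx=1.5,fy=1.5))
for u,h in((.21,.024),):
    p,R=place(u,h);print(p);to(p,R)
E
```

```text
time_s: 43.18
tool_pos: [0.6462, 0.0556, 0.18]
tcp_rot: [[0.996, -0.083, 0.023], [-0.087, -0.957, 0.276], [-0.001, -0.277, -0.961]]
wrist_force: [-0.1, -0.4, -1.3]
finger_gap: 0.0478
[0.64781713 0.07100668 0.11595413]
shift cm [0.01 0.31 6.62] turn deg [-0.1  0.   0.1]
```

View pics/w13.png

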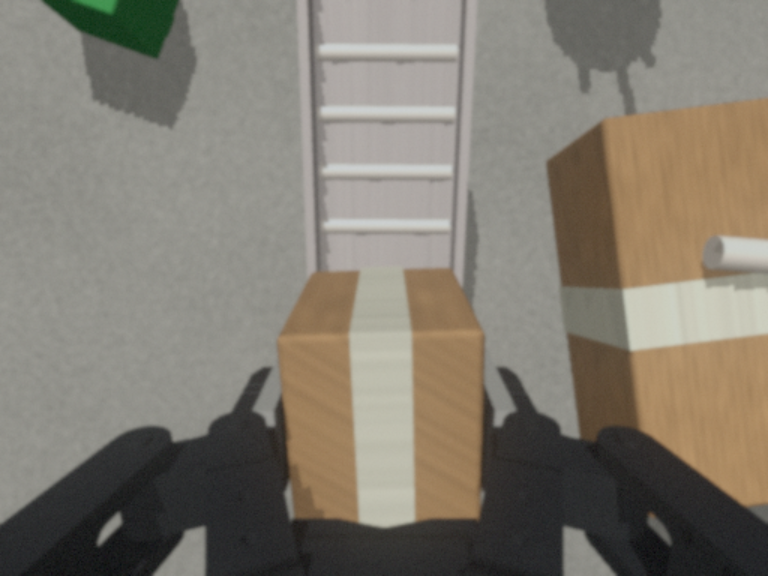

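```bash
python3 -m creep '[[[0.1,0.2,3],[0,0,0],3.5],[[0.1,0.3,5.2],[0,0,0],3.5],[[0.1,0.3,6.2],[0,0,0],3.5],[[0.1,0.3,6.5],[0,0,0],3.5],[[0.1,0.3,6.5],[0,0,0],3.5]]'
python3 - <<'E'
from h import *
cv2.imwrite('pics/w14.png',cv2.resize(capture('wrist')[:,:,::-1],None,fx=1.5,fy=1.5))
for u,h in((.21,.024),):
    p,R=place(u,h);to(p,R)
E
```

```text
time_s: 43.85
tool_pos: [0.6505, 0.0691, 0.1184]
tcp_rot: [[0.996, -0.084, 0.027], [-0.088, -0.957, 0.275], [0.003, -0.276, -0.961]]
wrist_force: [-0.4, -0.5, -1.7]
finger_gap: 0.0477
shift cm [-0.3  -0.1   0.31] turn deg [-0.  -0.2  0. ]
```

View pics/w14.png

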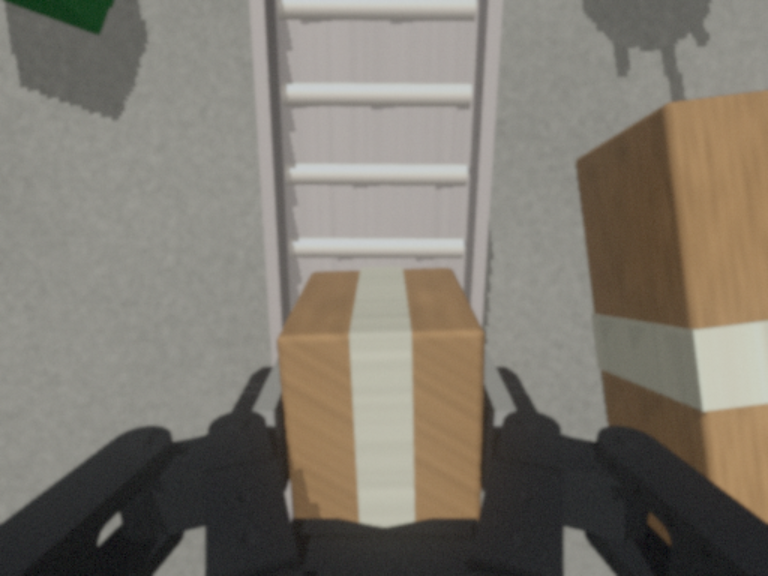

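```bash
python3 -m creep '[[[-0.1,0,0.2],[0,0,0],3.5],[[-0.1,0,0.4],[0,0,0],3.5],[[-0.1,0,0.4],[0,0,0],3.5]]' | grep -E "pos|force"; python3 -m creep '[[[0,0,0],[0,0,0],5.5],[[0,0,0],[0,0,0],7.5],[[0,0,0],[0,0,0],8.5],[[0,0,0],[0,0,0],8.5],[[0,0,0],[0,0,0],8.5]]'
python3 - <<'E'
from h import *
crop('scene','z7.png',120,150,220,250,6)
E
```

```text
tool_pos: [0.649, 0.0703, 0.1138]
wrist_force: [0.3, -0.5, -0.9]
time_s: 44.9
tool_pos: [0.6492, 0.0703, 0.1139]
tcp_rot: [[0.996, -0.084, 0.026], [-0.088, -0.957, 0.275], [0.002, -0.276, -0.961]]
wrist_force: [0.1, -1.1, 0.6]
finger_gap: 0.0851
```

View pics/z7.png

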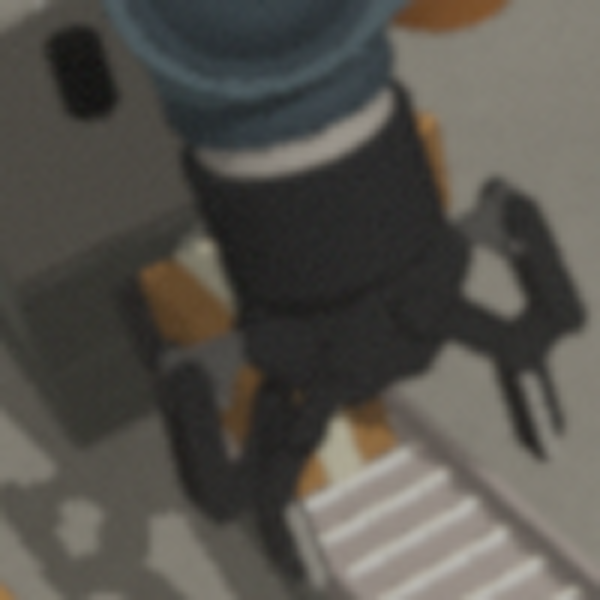

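Second slid down. Rise, clear the top camera's view and measure the third.

```bash
python3 -m creep '[[[0,0,-5],[0,0,0],8.5],[[0,0,-9],[0,0,0],8.5],[[0,-4,-12],[0,0,0],8.5],[[-2,-10,-12],[0,0,0],8.5],[[-4,-16,-12],[0,0,0],8.5],[[-4,-16,-12],[0,0,0],8.5]]'
python3 - <<'E'
from h import *
crop('top','t13.png',300,80,420,180,6.5)
E
```

```text
time_s: 45.7
tool_pos: [0.619, 0.1976, 0.2755]
tcp_rot: [[0.997, -0.078, 0.028], [-0.083, -0.958, 0.276], [0.005, -0.277, -0.961]]
wrist_force: [-0.0, -0.8, 0.4]
finger_gap: 0.0851
```

View pics/t13.png

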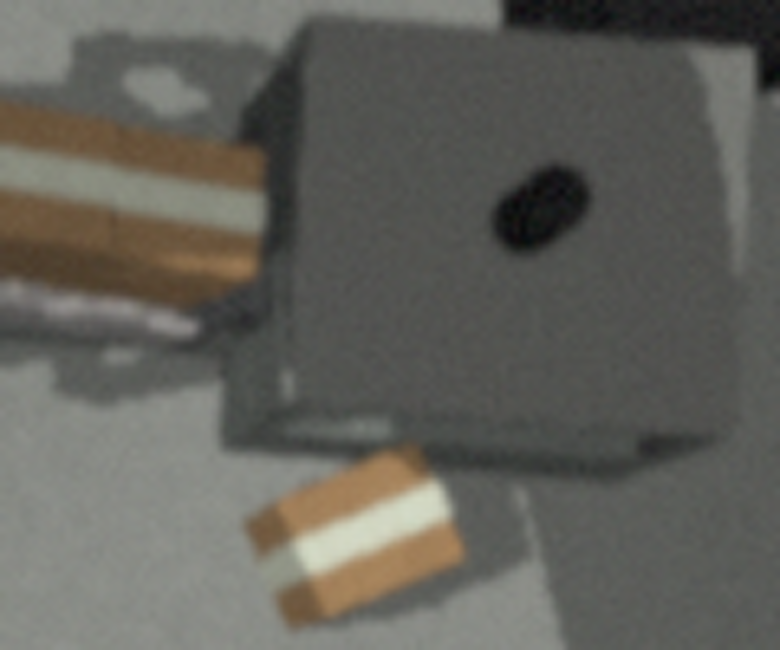

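```bash
python3 - <<'E'
from h import *
def f(x,y,x0=300,y0=80,s=6.5): return ((x+.5)/s-.5+x0,(y+.5)/s-.5+y0)
a,b=[ray('top',f(*q),.058) for q in((299,554),(447,494))];d=a-b
print('c',(a+b)/2,np.linalg.norm(d),np.degrees(np.arctan2(d[1],d[0])))
for q in((277,513),(415,448),(465,553),(325,620)):print(ray('top',f(*q),.058).round(4))
print('house base',ray('top',f(222,445),0),ray('top',f(610,480),0))
E
```

```text
c [ 0.51950654 -0.18454064  0.058     ] 0.06000665040963136 111.15597375218509
[ 0.524  -0.1488  0.058 ]
[ 0.5477 -0.2011  0.058 ]
[ 0.5082 -0.2185  0.058 ]
[ 0.484  -0.1655  0.058 ]
house base [ 0.55965181 -0.14259327  0.        ] [ 0.54386324 -0.2969063   0.        ]
```

```bash
cat >> h.py <<'E'
def tilted(psi,th):
    # jaws x heading psi; tool z leans by th deg toward heading 22-ish (psi+90 for psi=-68)
    a=np.radians(psi);x=np.array([np.cos(a),np.sin(a),0]);hd=np.array([-x[1],x[0],0]);t=np.radians(th)
    z=np.sin(t)*hd-np.cos(t)*Z
    return np.c_[x,np.cross(z,x),z]
E
python3 - <<'E'
from h import *
s=observe();c=get_calibration('wrist');R=cv2.Rodrigues(c['rvec'])[0];o=-R.T@c['tvec']
print('cam in tool',(s['tcp_rot'].T@(o-s['tool_pos'])).round(3),'axis',(s['tcp_rot'].T@R.T[:,2]).round(2), s['q'].round(2))
R=tilted(-68,35);hd=np.array([np.cos(np.radians(22)),np.sin(np.radians(22)),0])
g=np.array([.518,-.184,0])-.004*hd+.018*Z
to(g-.10*R[:,2],R)
print(g-.10*R[:,2],R)
E
```

```text
cam in tool [-0.001 -0.071 -0.143] axis [0.   0.28 0.96] [0.02 0.16 1.59 0.28 1.36 0.05]
shift cm [-12.4   44.66   5.26] turn deg [16.9 27.1 57.3]
[ 0.46111018 -0.20698498  0.0999152 ] [[ 0.37460659 -0.75950455  0.53181081]
 [-0.92718385 -0.30685976  0.21486551]
 [ 0.         -0.57357644 -0.81915204]]
```

```bash
python3 -m creep '[[[-2,6,0],[2,3,6],7.2],[[-4,12,0],[4,6,13],7.2],[[-6,18,0],[6,9,20],7.2],[[-8,24,1],[8,13,27],7.2],[[-9.5,30,1],[10,17,35],7.2],[[-11,36,2],[12,20,43],7.2],[[-12,41,2],[14,24,50],7.2],[[-12.4,44.6,3],[16.9,27.1,57.3],7.2],[[-12.4,44.6,4],[16.9,27.1,57.3],7.2],[[-12.4,44.6,4.5],[16.9,27.1,57.3],7.2],[[-12.4,44.6,4.5],[16.9,27.1,57.3],7.2]]'
python3 - <<'E'
from h import *
cv2.imwrite('pics/w15.png',cv2.resize(capture('wrist')[:,:,::-1],None,fx=1.5,fy=1.5))
cv2.imwrite('pics/s15.png',cv2.resize(capture('scene')[:,:,::-1],None,fx=1.5,fy=1.5))
R=tilted(-68,35);hd=np.array([np.cos(np.radians(22)),np.sin(np.radians(22)),0])
g=np.array([.518,-.184,0])-.004*hd+.018*Z
to(g-.10*R[:,2],R);to(g,R);print(observe()['q'].round(2))
E
```

```text
time_s: 47.12
tool_pos: [0.46, -0.2089, 0.1066]
tcp_rot: [[0.374, -0.761, 0.53], [-0.928, -0.306, 0.215], [-0.002, -0.572, -0.82]]
wrist_force: [-1.0, 0.4, 0.2]
finger_gap: 0.0722
shift cm [-0.18  0.3   0.69] turn deg [ 0.1 -0.  -0.1]
shift cm [-0.19  0.28 10.69] turn deg [ 0.1 -0.  -0.1]
[-0.95 -0.07  2.24  0.75  0.96 -0.2 ]
```

View pics/w15.png

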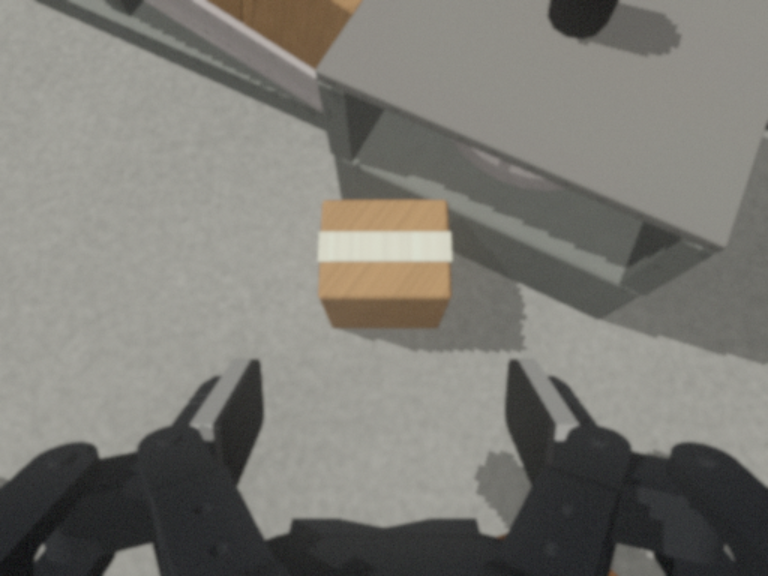

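View pics/s15.png

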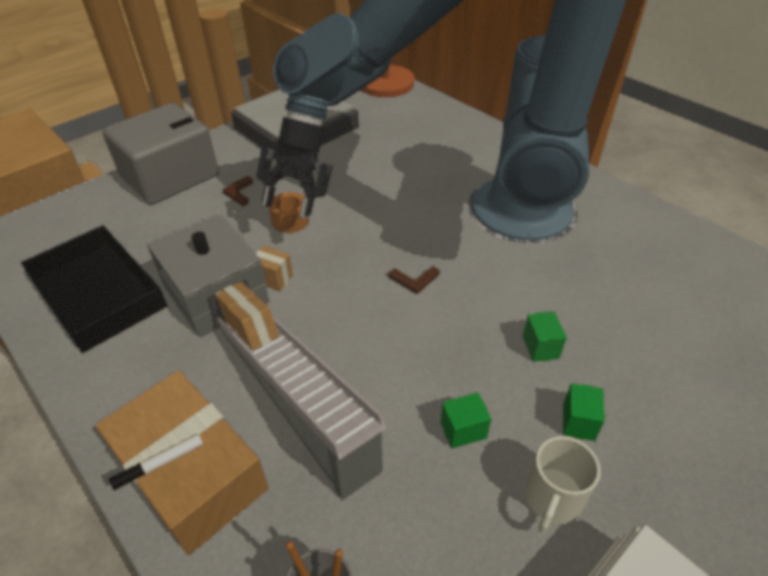

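```bash
python3 - <<'E'
from h import *
for p in((578,318),(634,318),(606,294),(606,342)):print(ray('top',(p[0]/1.5,p[1]/1.5),.048).round(3))
E
```

```text
[ 0.394 -0.253  0.048]
[ 0.392 -0.344  0.048]
[ 0.432 -0.3    0.048]
[ 0.354 -0.297  0.048]
```

```bash
python3 -m creep '[[[-0.1,0.2,3],[0,0,0],7.2],[[-0.1,0.2,6],[0,0,0],7.2],[[-0.1,0.3,8.5],[0,0,0],7.2],[[-0.1,0.3,10.2],[0,0,0],7.2],[[-0.1,0.3,10.2],[0,0,0],7.2]]'
python3 - <<'E'
from h import *
cv2.imwrite('pics/w16.png',cv2.resize(capture('wrist')[:,:,::-1],None,fx=1.5,fy=1.5))
E
```

```text
time_s: 47.85
tool_pos: [0.5116, -0.1868, 0.0209]
tcp_rot: [[0.374, -0.761, 0.53], [-0.927, -0.305, 0.216], [-0.003, -0.572, -0.82]]
wrist_force: [0.6, 1.1, 0.6]
finger_gap: 0.0717
```

View pics/w16.png

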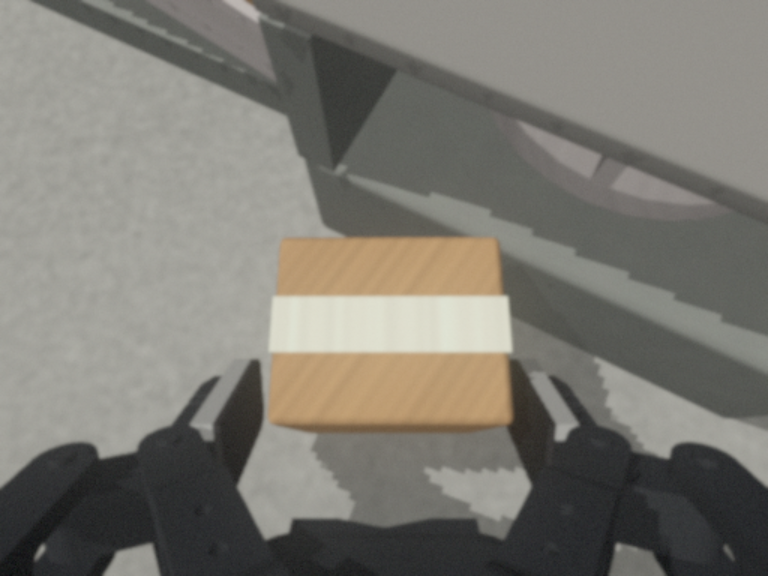

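```bash
python3 -m creep '[[[0,0,0],[0,0,0],5.5],[[0,0,0],[0,0,0],4.5],[[0,0,0],[0,0,0],4.5],[[0,0,0],[0,0,0],4.5],[[0,0,0],[0,0,0],4.5]]'
python3 - <<'E'
from h import *
s=observe();R=s['tcp_rot']
for d in([0,0,.012],[-.05,.03,.012],[-.09,.07,.012],[-.09,.07,.002]): print((R.T@np.array(d)*100).round(2))
E
```

```text
time_s: 48.52
tool_pos: [0.5117, -0.1883, 0.0225]
tcp_rot: [[0.372, -0.761, 0.532], [-0.928, -0.305, 0.214], [-0.0, -0.573, -0.819]]
wrist_force: [-3.1, 0.6, 6.2]
finger_gap: 0.0571
[-0.   -0.69 -0.98]
[-4.65  2.2  -3.  ]
[-9.85  4.03 -4.28]
[-9.85  4.6  -3.46]
```

```bash
python3 -m creep '[[[0,-0.3,-0.5],[0,0,0],4.5],[[0,-0.7,-1],[0,0,0],4.5],[[-1.5,0.3,-1.7],[0,0,0],4.5],[[-4.7,2.2,-3],[0,0,0],4.5],[[-7.5,3.2,-3.7],[0,0,0],4.5],[[-9.8,4,-4.3],[0,0,0],4.5],[[-9.8,4.2,-4],[0,0,0],4.5],[[-9.8,4.6,-3.5],[0,0,0],4.5],[[-9.8,4.6,-3.5],[0,0,0],4.5]]'
python3 - <<'E'
from h import *
cv2.imwrite('pics/w17.png',cv2.resize(capture('wrist')[:,:,::-1],None,fx=1.5,fy=1.5))
E
```

```text
time_s: 49.65
tool_pos: [0.4216, -0.1189, 0.0236]
tcp_rot: [[0.371, -0.762, 0.53], [-0.928, -0.304, 0.214], [-0.002, -0.572, -0.82]]
wrist_force: [0.5, -0.2, -2.0]
finger_gap: 0.0573
```

View pics/w17.png

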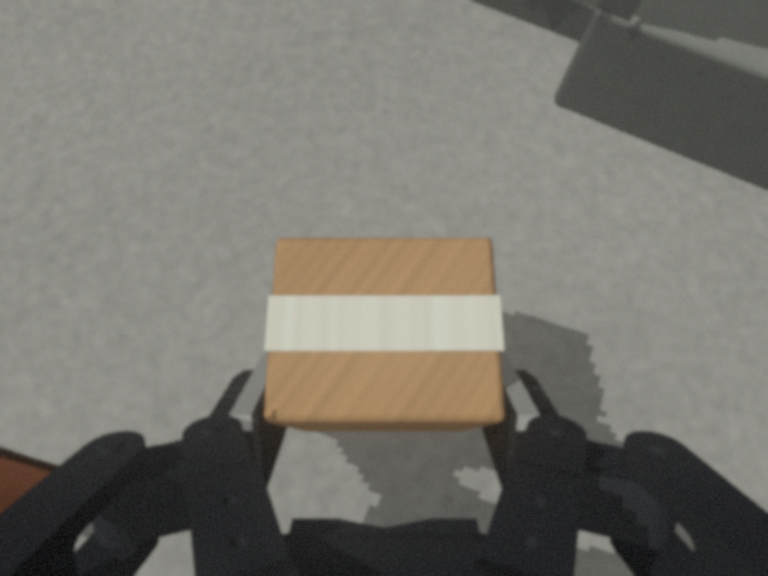

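```bash
python3 -m creep '[[[0,0.1,0.15],[0,0,0],4.5],[[0,0.1,0.15],[0,0,0],6],[[0,0.1,0.15],[0,0,0],7.5],[[0,0.1,0.15],[0,0,0],7.5],[[0,0.1,-4],[0,0,0],8.5],[[0,0.1,-9],[0,0,0],8.5],[[0,-2,-12],[0,0,0],8.5],[[0,-2,-12],[0,0,0],8.5]]'
python3 - <<'E'
from h import *
to([.428,-.1146,.13],down(22))
print((observe()['q']).round(2))
E
```

```text
time_s: 50.7
tool_pos: [0.3737, -0.14, 0.1367]
tcp_rot: [[0.371, -0.76, 0.534], [-0.929, -0.307, 0.208], [0.007, -0.573, -0.819]]
wrist_force: [0.2, 0.4, -0.7]
finger_gap: 0.085
shift cm [-0.35 -4.52  3.98] turn deg [-27.1 -27.7 -87. ]
[-1.06 -0.51  2.51  0.67  1.15 -0.15]
```

```bash
python3 -m creep '[[[0,-2,0],[-3,-3,-9],8.5],[[0,-4,0],[-6,-6,-18],8.5],[[0,-4.5,1],[-8,-8,-26],8.5],[[0,-4.5,1],[-11,-11,-35],8.5],[[0,-4.5,1],[-14,-14,-44],8.5],[[0,-4.5,2],[-16,-17,-53],8.5],[[0,-4.5,2],[-19,-20,-62],8.5],[[0,-4.5,2],[-22,-23,-71],8.5],[[0,-4.5,2],[-25,-25,-79],8.5],[[-0.3,-4.5,3],[-27.1,-27.7,-87],8.5],[[-0.3,-4.5,4],[-27.1,-27.7,-87],8.5],[[-0.3,-4.5,4],[-27.1,-27.7,-87],8.5]]'
python3 - <<'E'
from h import *
cv2.imwrite('pics/w18.png',cv2.resize(capture('wrist')[:,:,::-1],None,fx=1.5,fy=1.5))
to([.428,-.1146,.022],down(22));print((observe()['q']).round(2))
E
```

```text
time_s: 52.2
tool_pos: [0.4264, -0.1122, 0.1249]
tcp_rot: [[0.928, 0.373, -0.007], [0.374, -0.928, 0.009], [-0.003, -0.011, -1.0]]
wrist_force: [-1.1, 0.2, 0.6]
finger_gap: 0.085
shift cm [ 0.08  0.33 10.35] turn deg [-0.6  0.1 -0.1]
[-0.52 -0.13  2.15  0.    1.12 -0.9 ]
```

View pics/w18.png

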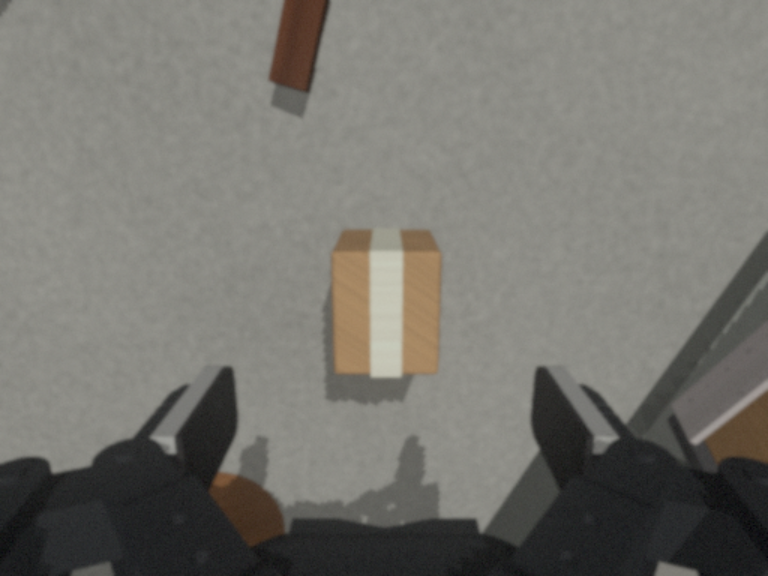

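```bash
python3 -m creep '[[[0,0.2,4],[-0.6,0,0],8.5],[[0,0.2,8],[-0.6,0,0],8.5],[[0,0.2,10.2],[-0.6,0,0],7.5],[[0,0.2,10.2],[-0.6,0,0],5],[[0,0.2,10.2],[-0.6,0,0],3.5],[[0,0.2,10.2],[-0.6,0,0],3.5],[[0,0.2,10.2],[-0.6,0,0],3.5],[[0,0.2,10.2],[-0.6,0,0],3.5]]'; python3 -m creep '[[[0,0,-3],[0,0,0],3.5],[[0,0,-8],[0,0,0],3.5],[[0,0,-13],[0,0,0],3.5],[[0,0,-18],[0,0,0],3.5],[[0,0,-18],[0,0,0],3.5]]'
python3 - <<'E'
from h import *
cv2.imwrite('pics/s19.png',cv2.resize(capture('scene')[:,:,::-1],None,fx=1.5,fy=1.5))
for u,h in((.27,.09),(.27,.022)):
    p,R=place(u,h);print(p);to(p,R)
E
```

```text
time_s: 53.25
tool_pos: [0.4278, -0.1143, 0.0252]
tcp_rot: [[0.927, 0.375, 0.001], [0.375, -0.927, -0.004], [-0.001, 0.004, -1.0]]
wrist_force: [-1.2, -0.5, 1.9]
finger_gap: 0.0471
time_s: 53.88
tool_pos: [0.43, -0.1148, 0.2093]
tcp_rot: [[0.927, 0.375, 0.009], [0.375, -0.927, -0.008], [0.005, 0.011, -1.0]]
wrist_force: [1.1, -1.2, -2.3]
finger_gap: 0.0474
[0.65125835 0.11034006 0.19593564]
shift cm [ 29.07 -12.45   0.99] turn deg [16.   3.6 26.9]
[0.65289194 0.12901208 0.13056984]
shift cm [ 29.91 -14.16   7.52] turn deg [16.   3.6 26.9]
```

View pics/s19.png

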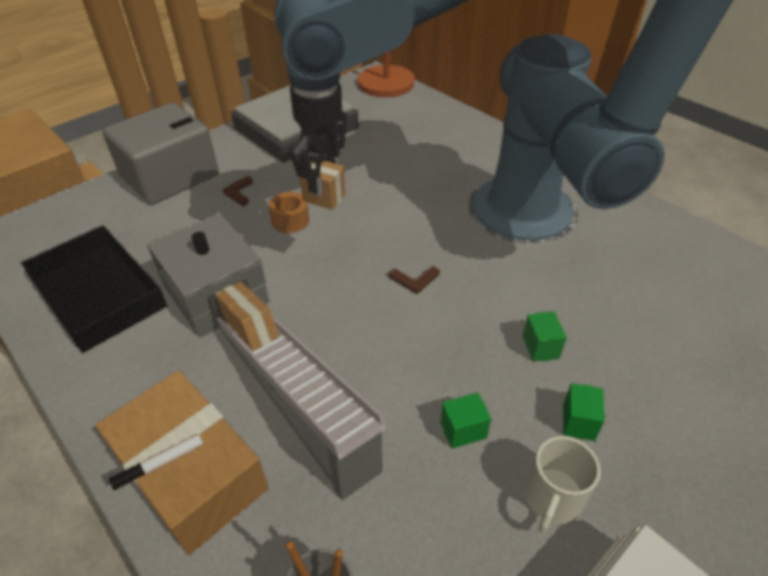

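```bash
python3 -m creep '[[[3,-1.5,0],[1,0,2],3.5],[[8,-4,0],[4,1,6],3.5],[[13,-6,0],[7,1.5,12],3.5],[[18,-8,0],[10,2,17],3.5],[[23,-10,0],[13,3,22],3.5],[[27,-12,0.5],[16,3.6,26.9],3.5],[[29.1,-12.4,1],[16,3.6,26.9],3.5],[[29.1,-12.4,1],[16,3.6,26.9],3.5],[[29.1,-12.4,1],[16,3.6,26.9],3.5]]'
python3 - <<'E'
from h import *
cv2.imwrite('pics/w20.png',cv2.resize(capture('wrist')[:,:,::-1],None,fx=1.5,fy=1.5))
for u,h in((.27,.026),):
    p,R=place(u,h);print(p);to(p,R)
E
```

```text
time_s: 55.05
tool_pos: [0.6497, 0.1101, 0.1922]
tcp_rot: [[0.996, -0.087, 0.018], [-0.088, -0.957, 0.276], [-0.007, -0.276, -0.961]]
wrist_force: [0.0, 0.9, -1.3]
finger_gap: 0.0469
[0.65279585 0.12791373 0.13441489]
shift cm [ 0.17 -0.13  6.12] turn deg [-0.1  0.3 -0.2]
```

View pics/w20.png

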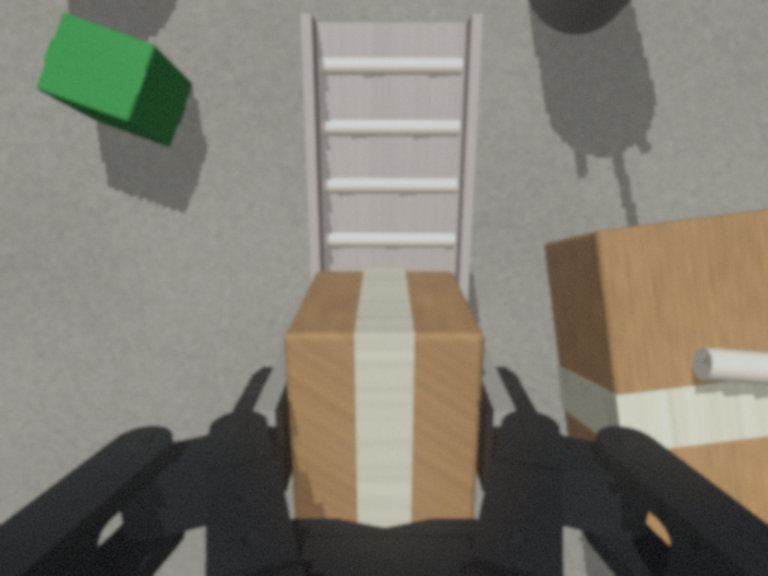

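```bash
python3 -m creep '[[[0.2,0,3],[0,0.3,0],3.5],[[0.2,-0.1,5],[0,0.3,0],3.5],[[0.2,-0.1,5.8],[0,0.3,0],3.5],[[0.2,-0.1,6],[0,0.3,0],3.5],[[0.2,-0.1,6],[0,0.3,0],3.5]]'
python3 - <<'E'
from h import *
cv2.imwrite('pics/w21.png',cv2.resize(capture('wrist')[:,:,::-1],None,fx=1.5,fy=1.5))
p,R=place(.27,.026);to(p,R)
E
```

```text
time_s: 55.72
tool_pos: [0.6547, 0.1276, 0.1373]
tcp_rot: [[0.996, -0.085, 0.027], [-0.09, -0.957, 0.275], [0.002, -0.277, -0.961]]
wrist_force: [0.4, -0.4, -2.2]
finger_gap: 0.0473
shift cm [-0.2   0.07  0.3 ] turn deg [-0.1 -0.2 -0.1]
```

View pics/w21.png

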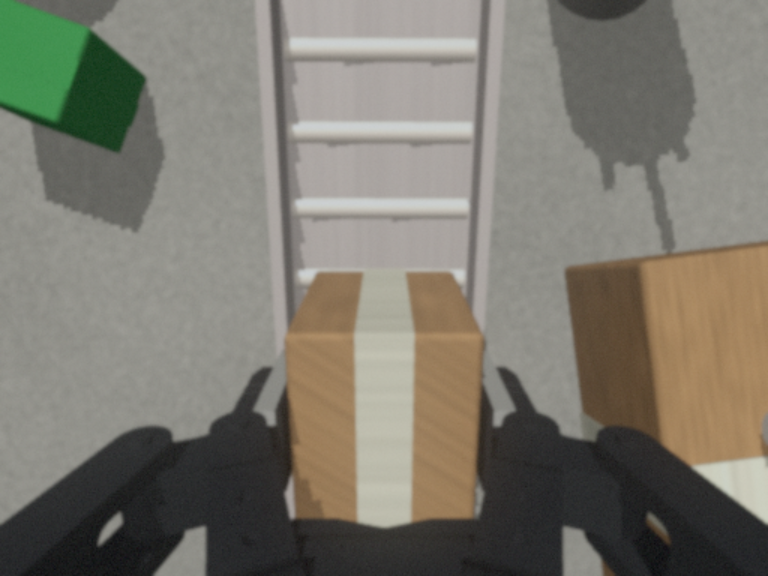

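Centred between the guides. Lower the last few mm and release.

```bash
python3 -m creep '[[[-0.1,0,0.15],[0,0,0],3.5],[[-0.1,0,0.3],[0,0,0],3.5],[[-0.1,0,0.3],[0,0,0],3.5]]' | grep -E "pos|force"; python3 -m creep '[[[0,0,0],[0,0,0],5.5],[[0,0,0],[0,0,0],7.5],[[0,0,0],[0,0,0],8.5],[[0,0,0],[0,0,0],8.5],[[0,0,-5],[0,0,0],8.5],[[0,0,-10],[0,0,0],8.5],[[-4,-5,-12],[0,0,0],8.5],[[-9,-10,-13],[0,0,0],8.5],[[-14,-15,-13],[0,0,0],8.5],[[-14,-18,-13],[0,0,0],8.5],[[-14,-18,-13],[0,0,0],8.5]]'
python3 - <<'E'
from h import *
cv2.imwrite('pics/s22.png',cv2.resize(capture('scene')[:,:,::-1],None,fx=1.5,fy=1.5))
cv2.imwrite('pics/t22.png',cv2.resize(capture('top')[:,:,::-1],None,fx=1.5,fy=1.5))
E
```

```text
tool_pos: [0.6535, 0.1286, 0.134]
wrist_force: [-0.6, -0.8, -1.1]
time_s: 57.52
tool_pos: [0.525, 0.2802, 0.31]
tcp_rot: [[0.996, -0.081, 0.027], [-0.085, -0.957, 0.276], [0.004, -0.278, -0.961]]
wrist_force: [-0.3, -0.2, -0.8]
finger_gap: 0.0849
```

View pics/s22.png

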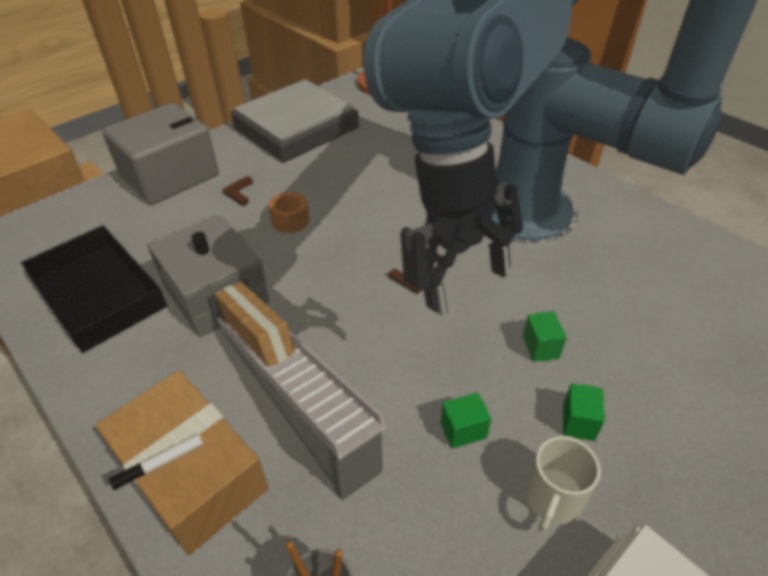

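View pics/t22.png

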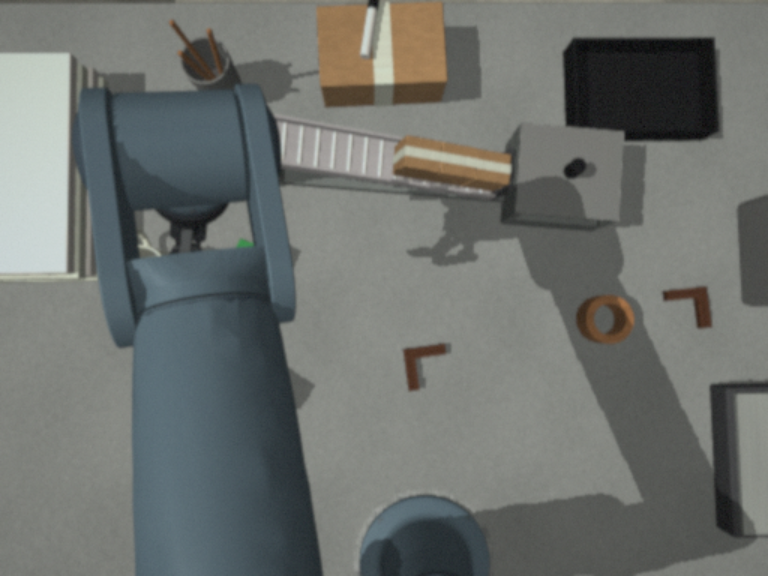

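```bash
python3 - <<'E'
from h import *
crop('top','t23.png',250,75,430,160,4.3)
crop('scene','z23.png',95,135,205,255,5)
E
```

```text
(no output)
```

View pics/t23.png

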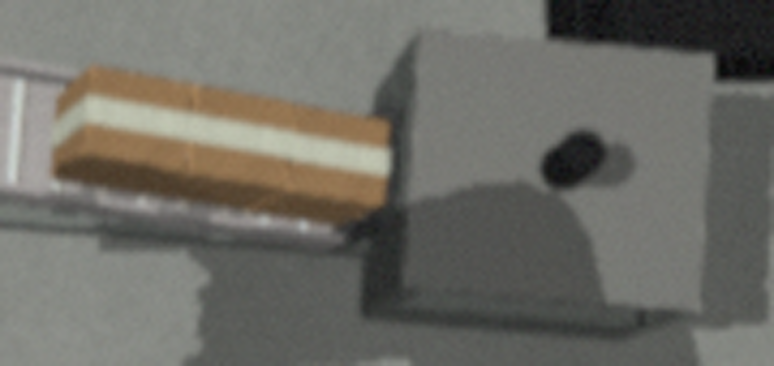

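View pics/z23.png

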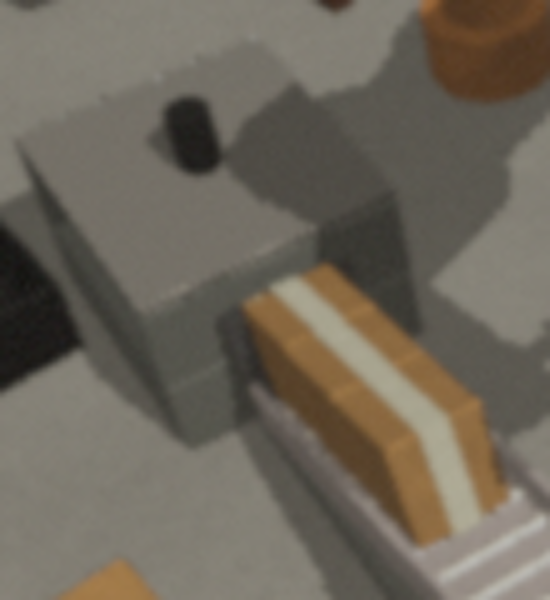

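The three parcels are queued tight against the stop, and the guard is shut. The robot is touching nothing, so I'm handing in.

```bash
python3 -c "
from station import arm
print(arm.sign_off())"
```

```text
the job is handed in; nothing more can be done
None
```

The feeder job is finished and handed in at about 58 s of the 210 s allowed. Sign-off gives no verdict, so what follows rests on my own checks.

- **Guard open:** I pulled the guard by its knob until it hit the end stop (37 N reading), about 170 mm from shut.
- **Rotor:** I flicked it twice. The first flick ran at about 1.8 rad/s and stopped within about 3 s, a little less than the 4 to 8 s described. I judged that weak and flicked again; a second later it was still turning at about 3.5 rad/s on its own. Before closing the guard, pictures over about 1.3 s showed the rotor at rest.
- **Guard shut:** I pushed it to its stop (34 N reading). The end positions put its travel at 170 mm.
- **Parcels:** three brown parcels were present. While I worked the guard, one was knocked to about 5 mm from the feeder house. I gripped it with the tool tilted, moved it clear and picked it up again from above. All three slid down the lane after release.
- **Last check:** the pictures show the three parcels upright and touching in the queue against the stop, with the guard shut. The tape roll, mug and green blocks look unmoved, and the gripper is open and clear of everything.
- **Disagreement between checks:** my first lane estimate was off by about 3 mm sideways when checked against the wrist camera. I corrected it before releasing the first parcel.

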